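# Load the dipping lift and lower the test panels into their beakers

### The job

Start the immersion test: wind the dipping lift right up with its ball knob, snap the hook of every test panel standing in the white rack onto an arm of the lift that has a beaker under it (one panel to a beaker, not over the shallow drip dish), and once all of them hang there wind the lift right down, so that all the panels go into their beakers together. Keep the beakers standing and leave the phone and the tweezers alone.

Things in the scene. Friction and masses are not known exactly. Their poses are not given: they have to be found in the camera images.
- knob (a joint): smooth black ball knob, 44 mm diameter, on a vertical spindle on top of the lift. Rad: 0 = lift at its top stop, grows as the knob turns clockwise seen from above, 3.2 = lift at its bottom stop. Friction about 0.45 N m; stays where left. Slips unless gripped across its widest part (centre height). Turn at most 1.5 rad a grasp, then regrip. Starts part-way down
- carriage (a joint): how far the lift's carriage with its four arms has come down from the top stop, m: 0 (right up) to 0.070 (right down); driven by the knob through a pinion, 0.0219 m per rad
- ball (a point): centre of the ball knob, 312 mm above the worktop. Below it the gear head, 64 x 64 mm, whose top is at 280 mm; the arms' end bars are 105 mm in front of it (-x of the lift)
- lift: the dipping lift, a fixed stand: grey base 132 x 220 mm, aluminium column, grey gear head. Origin on the worktop under the knob's axis; x points from the arms' end bars back to the column, y along the carriage's beam, z up
- panel_rack: loose white block 188 x 60 x 42 mm with three slots in a file along its x, at x = -62, 0 and 62 mm, each 6.5 mm (x) by 29.5 mm (y), 32 mm deep (slot floor 10 mm above the underside). Origin under its centre. The panels stand in the slots; lift them straight up at least 35 mm to clear it
- eye_1 (a point): middle of the end bar of arm 1 (1 at the lift's -y end, then every 90 mm along y). The arm is a rigid level loop of 6 mm round steel: end bar along the lift's y, 28 mm clear between its legs, 48 mm clear from the end bar back (+x) to the beam. 217 mm above the worktop with the lift up, 147 mm down. Axes as the lift
- eye_2 (a point): middle of the end bar of arm 2 (1 at the lift's -y end, then every 90 mm along y). The arm is a rigid level loop of 6 mm round steel: end bar along the lift's y, 28 mm clear between its legs, 48 mm clear from the end bar back (+x) to the beam. 217 mm above the worktop with the lift up, 147 mm down. Axes as the lift
- eye_3 (a point): middle of the end bar of arm 3 (1 at the lift's -y end, then every 90 mm along y). The arm is a rigid level loop of 6 mm round steel: end bar along the lift's y, 28 mm clear between its legs, 48 mm clear from the end bar back (+x) to the beam. 217 mm above the worktop with the lift up, 147 mm down. Axes as the lift
- eye_4 (a point): middle of the end bar of arm 4 (1 at the lift's -y end, then every 90 mm along y). The arm is a rigid level loop of 6 mm round steel: end bar along the lift's y, 28 mm clear between its legs, 48 mm clear from the end bar back (+x) to the beam. 217 mm above the worktop with the lift up, 147 mm down. Axes as the lift
- panel_1: test panel 1 (may be absent) on its snap hook, 162 mm high, 120 g. Origin: middle of the panel's lower edge; z up. z 0-62 mm: steel plate 28 mm wide (y), 5 mm thick (x). Hook of 9 mm bar above, in the x-z plane, nose to +x. Grip: flat grey block, z 126-162, 28 mm wide in x about x = 4, 11 mm thick in y (fingers close along y)
- crook_1 (a point): in the crown of hook 1, where the arm's bar lies when it hangs: panel frame x = 0, z = 114 mm. The mouth faces down between the shank (x = 0) and the nose (x = 31, down to z = 70): set the hook down over the bar with the bar at x = 12 to 21 (best 18), panel on the bar's -x side; past the gate the bar meets the sloping roof (bar at z = 97 for x = 18), which leads to the crook
- gate_1 (a joint): gate of snap hook 1, across its mouth from x = 0 to the nose at z = 70 mm of the panel's frame. Rad: 0 = shut, up to 1.25 swung into the hook; a spring shuts it. The bar pushes it open with 2 to 6 N and is past it at z = 95 mm
- beaker_1: glass beaker 1, loose, 72 mm diameter (77 mm over the spout), 94 mm high, about 56 mm clear inside; stands under one of the arms. Origin at the middle of its underside
- panel_2: test panel 2 (may be absent) on its snap hook, 162 mm high, 120 g. Origin: middle of the panel's lower edge; z up. z 0-62 mm: steel plate 28 mm wide (y), 5 mm thick (x). Hook of 9 mm bar above, in the x-z plane, nose to +x. Grip: flat grey block, z 126-162, 28 mm wide in x about x = 4, 11 mm thick in y (fingers close along y)
- crook_2 (a point): in the crown of hook 2, where the arm's bar lies when it hangs: panel frame x = 0, z = 114 mm. The mouth faces down between the shank (x = 0) and the nose (x = 31, down to z = 70): set the hook down over the bar with the bar at x = 12 to 21 (best 18), panel on the bar's -x side; past the gate the bar meets the sloping roof (bar at z = 97 for x = 18), which leads to the crook
- gate_2 (a joint): gate of snap hook 2, across its mouth from x = 0 to the nose at z = 70 mm of the panel's frame. Rad: 0 = shut, up to 1.25 swung into the hook; a spring shuts it. The bar pushes it open with 2 to 6 N and is past it at z = 95 mm
- beaker_2: glass beaker 2, loose, 72 mm diameter (77 mm over the spout), 94 mm high, about 56 mm clear inside; stands under one of the arms. Origin at the middle of its underside
- panel_3: test panel 3 (may be absent) on its snap hook, 162 mm high, 120 g. Origin: middle of the panel's lower edge; z up. z 0-62 mm: steel plate 28 mm wide (y), 5 mm thick (x). Hook of 9 mm bar above, in the x-z plane, nose to +x. Grip: flat grey block, z 126-162, 28 mm wide in x about x = 4, 11 mm thick in y (fingers close along y)
- crook_3 (a point): in the crown of hook 3, where the arm's bar lies when it hangs: panel frame x = 0, z = 114 mm. The mouth faces down between the shank (x = 0) and the nose (x = 31, down to z = 70): set the hook down over the bar with the bar at x = 12 to 21 (best 18), panel on the bar's -x side; past the gate the bar meets the sloping roof (bar at z = 97 for x = 18), which leads to the crook
- gate_3 (a joint): gate of snap hook 3, across its mouth from x = 0 to the nose at z = 70 mm of the panel's frame. Rad: 0 = shut, up to 1.25 swung into the hook; a spring shuts it. The bar pushes it open with 2 to 6 N and is past it at z = 95 mm
- beaker_3: glass beaker 3, loose, 72 mm diameter (77 mm over the spout), 94 mm high, about 56 mm clear inside; stands under one of the arms. Origin at the middle of its underside
- drip_dish: small glass dish 50 mm diameter, 14 mm high, standing under the arm that is not to be used. Origin under its middle
- phone: black phone 158 x 76 x 8 mm lying on the worktop, a bystander
- tweezers: steel tweezers 126 mm long lying on the worktop, bystander
There are look-alikes about, which are no part of the job. Leave any purple look-alike of the beaker_2 alone.

How it is judged:
On the way:
1. with the lift right up, every panel hangs by its shut snap hook on an arm (value of joint carriage below 0.006 m and (distance between crook_1 and eye_1 below 0.018 m or distance between crook_1 and eye_2 below 0.018 m or distance between crook_1 and eye_3 below 0.018 m or distance between crook_1 and eye_4 below 0.018 m) and value of joint each of gate_1, gate_2, gate_3 below 0.12 rad and (distance between crook_2 and eye_1 below 0.018 m or distance between crook_2 and eye_2 below 0.018 m or distance between crook_2 and eye_3 below 0.018 m or distance between crook_2 and eye_4 below 0.018 m) and (distance between crook_3 and eye_1 below 0.018 m or distance between crook_3 and eye_2 below 0.018 m or distance between crook_3 and eye_3 below 0.018 m or distance between crook_3 and eye_4 below 0.018 m)), for 0.3 s.
At the end, for the whole second after the job is handed in: The lift is down (at least 62 mm below its top stop); every panel hangs with its crook within 18 mm of the middle of an end bar, gate shut (0.12 rad), lower edge inside a beaker of its own (32 mm of its axis, at most 55 mm above its underside), at rest; beakers upright (0.25 rad) (value of joint carriage above 0.062 m and (distance between crook_1 and eye_1 below 0.018 m or distance between crook_1 and eye_2 below 0.018 m or distance between crook_1 and eye_3 below 0.018 m or distance between crook_1 and eye_4 below 0.018 m) and value of joint each of gate_1, gate_2, gate_3 below 0.12 rad and ((horizontal distance between panel_1 and beaker_1 below 0.032 m and z of panel_1 in the frame of beaker_1 below 0.055 m) or (horizontal distance between panel_1 and beaker_2 below 0.032 m and z of panel_1 in the frame of beaker_2 below 0.055 m) or (horizontal distance between panel_1 and beaker_3 below 0.032 m and z of panel_1 in the frame of beaker_3 below 0.055 m)) and linear speed of each of panel_1, panel_2, panel_3 below 0.04 m/s and (distance between crook_2 and eye_1 below 0.018 m or distance between crook_2 and eye_2 below 0.018 m or distance between crook_2 and eye_3 below 0.018 m or distance between crook_2 and eye_4 below 0.018 m) and ((horizontal distance between panel_2 and beaker_1 below 0.032 m and z of panel_2 in the frame of beaker_1 below 0.055 m) or (horizontal distance between panel_2 and beaker_2 below 0.032 m and z of panel_2 in the frame of beaker_2 below 0.055 m) or (horizontal distance between panel_2 and beaker_3 below 0.032 m and z of panel_2 in the frame of beaker_3 below 0.055 m)) and (distance between crook_3 and eye_1 below 0.018 m or distance between crook_3 and eye_2 below 0.018 m or distance between crook_3 and eye_3 below 0.018 m or distance between crook_3 and eye_4 below 0.018 m) and ((horizontal distance between panel_3 and beaker_1 below 0.032 m and z of panel_3 in the frame of beaker_1 below 0.055 m) or (horizontal distance between panel_3 and beaker_2 below 0.032 m and z of panel_3 in the frame of beaker_2 below 0.055 m) or (horizontal distance between panel_3 and beaker_3 below 0.032 m and z of panel_3 in the frame of beaker_3 below 0.055 m)) and distance between panel_1 and panel_2 above 0.05 m and distance between each of panel_1, panel_2 and panel_3 above 0.05 m and angle between each of beaker_1, beaker_2, beaker_3's own z axis and vertical below 0.25 rad); the robot touches nothing.
It fails at once if a beaker is knocked over (angle between any of beaker_1, beaker_2, beaker_3's own z axis and vertical above 0.8 rad).
It fails at once if the phone or the tweezers are disturbed (moved more than 40 mm) (distance of any of phone, tweezers from where it was at the start of the episode above 0.04 m).
Of panel_1, panel_2, panel_3 only 2 to 3 are there at a start; the rules pass over those that are not, and their reading is None.
At some moment in a run one of panel_rack may be knocked a few centimetres aside while the robot is not near it.
Once in a run the grip may slacken for a moment while it holds something.
It also fails if it takes over 210 s, if anything falls off the work surface, if the arm or the gripper's body presses on something with over 40 N, if the wrist force passes 120 N, or if a joint passes its speed limit or range.

### The arm

A 6-joint arm with a two-finger parallel gripper is mounted at the origin on a cart in front of the work surface, level with it; the furniture and walls round the work are solid. World frame = base frame: x ahead of the robot, y to its left, z up, the work surface at z = 0. Lengths are in m, angles in rad, forces in N, time in s.
With the tool pointing down it reaches from about 0.3 to 0.875 m from the base axis. Payload 6.4 kg.
Tool frame: the origin (TCP) lies at the very end of the fingers, on their centre line; the grasp point (between the pads) lies r.grasp_offset behind it (r.grasp_offset is the distance from the TCP to the grasp point, in m); z points along the fingers, y is the line along which they close (so a half turn about z gives the same grasp; the last joint's range is limited). The gripper opens to 85 mm and grips with 20 to 120 N. Pads are 22 mm wide; open, the fingers measure 114 mm over their backs; the gripper's body (76 mm by 85 mm) begins 54 mm behind the grasp point. The pads swing forward as they close: fully open they stand 13 mm farther back than shut.
Start: joints at [0.964, 0.181, 1.607, -0, 1.354, -0.206], TCP at [0.224, 0.529, 0.231] pointing down, gripper open.
Joint ranges: [-2.99, 2.99], [-0.89, 2.07], [0.3, 2.58], [-1.14, 4.28], [0, 2.63], [-3.12, 3.12]. Speed limits (rad/s): [2.57, 2.57, 3.01, 3.14, 3.14, 3.14].

### API

Orientations are given as a unit quaternion [x, y, z, w].
In Python, from plant import r gives the robot as it stands.
- The arm moves only by the tool servo_tool, never from a script. Its argument "moves" is one flat list of numbers, 5 for each row, row after row: the gripper's target within -1 to 1 (fully open at 1, half-way at 0, shut at -1), then the shift along the tool's x, y, z as a fraction of full scale, then the turn about the tool's z as a fraction of full scale. A call has 1 to 10 rows; each row is the pose to reach, as a shift and turn from the pose commanded when the call began, along the tool's axes at that moment; what a row does not reach only later rows make up. Full scale, the value 1, is 150 mm for a shift and 60 degrees for a turn. A row lasts 1/8 s, in which the tool goes at most 62.5 mm and 10.7 degrees, less where a joint would pass 70% of its speed; a pose out of reach is approached as far as the arm can. A call with a number of a shift or a turn outside -1 to 1 is refused whole. A call with a gripper value outside its range is refused whole. The fingers move at their own pace and stop on an object; "force" is the grip in N (left out, the last holds). Time passes only in rows, so rows that repeat a pose let the fingers close. It gives the time, the measured TCP pose, the force, the opening and the grip force at its end, in the units of the state.
- r.sense(): the state, without advancing time (a new reading comes with each control period).
- r.get_image(name): name is "side" or "top"; returns the picture (384x512x3 uint8, red, green, blue); there is no depth.
- r.get_calibration(name): a dict with "camera_matrix" (3x3 intrinsics, pixels), "dist" ([k1, k2, p1, p2, k3] as OpenCV has them; the pictures are not rectified), "R" (3x3) and "t" (3): a world point X has camera coordinates R X + t. Camera axes: x right, y down, z forward; pixel columns grow to the right and rows downward; lengths in m; the calibration is good to about 2 mm. A picture is of the moment at which its call begins. get_calibration takes no time and is no camera call.
- r.close_job(): hands the job in; it is judged then, once.
Trained networks look in the newest picture that a camera, given by its name, has taken for a name from the list of things; names that differ only in an ending like _2 or _b are one class to them, and where a whole thing is asked for, a point or a joint stands for the part that bears it (a point fixed in the world has none). Each returns a list of dicts, best first, with "conf" (0 to 1); they miss things now and then, are a little off and sometimes report something else, mostly with a low value. They report only what shows in the picture. A call takes as long as a camera call. They do not tell look-alikes from the thing itself.
- r.look_for(target, camera): "point" ([row, column] in pixels, amid what is visible of it).
- r.silhouettes(target, camera): "mask" (384x512 bool, what is visible of it) and "point" ([row, column] in pixels, amid what is visible of it).
- r.spot_point(target, camera): "point" ([row, column] in pixels: a listed point, or the origin of a listed thing).
The state is a dict: "time_s": time; "q": joint angles; "qvel": joint speeds; "joint_efforts": joint torques, N m; "ee_pos": TCP position; "tcp_rot": TCP orientation; "ft_force": force on the tool from outside, world axes, zero at the start; "wrist_torque": the same for the moment, N m; "width": finger opening in m; "gripper_force": force on a finger pad.
Only numpy, scipy, OpenCV 4.12 (cv2) and the standard library are available. Lean on these libraries where they do the work, as an engineer would, in place of code of your own. Each camera call takes 0.05 s, during which the arm holds its last target. There are 200 camera calls.

## Working session

There is one attempt and no reset: what is moved stays moved. The work goes in short steps, Python scripts to look and compute and a tool call to move; the robot and the scene stay as the last step left them, time stands still between calls to the robot, and variables do not carry over. Pictures are saved under pics/ and viewed, at most 14 in all, crops included, and the job is handed in when it is done.

Besides the shell and the picture viewer there is one more tool, called by a JSON object that holds its "fn" and its "kwargs". servo_tool: Moves the arm, as the interface text tells. Its arguments: {"type":"object","properties":{"moves":{"type":"array"},"force":{"type":"number"}},"required":["moves"]}

```bash
mkdir -p pics; ls
python3 - <<'E'
from plant import r
import cv2
for n in("side","top"):
    cv2.imwrite(f"pics/{n}0.png",r.get_image(n)[:,:,::-1])
    c=r.get_calibration(n);print(n,c)
print(r.sense(),r.grasp_offset)
for t in["ball","lift","panel_rack","eye_1","panel_1","crook_1","beaker_1","drip_dish","phone","tweezers"]:
    for n in("side","top"):
        print(t,n,[(d["point"],round(d["conf"],2)) for d in r.spot_point(t,n)])
E
```

```text
pics
side {'camera_matrix': array([[467.08887129,   0.        , 257.00156852],
       [  0.        , 467.08887129, 190.52082509],
       [  0.        ,   0.        ,   1.        ]]), 'dist': array([-0.03349397,  0.        ,  0.        ,  0.        ,  0.        ]), 'R': array([[-0.92002593, -0.39165535,  0.01258481],
       [-0.23907686,  0.53558325, -0.80993385],
       [ 0.31047472, -0.74816888, -0.58638621]]), 't': array([0.49907177, 0.28727299, 1.5605275 ])}
top {'camera_matrix': array([[410.54058864,   0.        , 254.02580391],
       [  0.        , 410.54058864, 188.34416389],
       [  0.        ,   0.        ,   1.        ]]), 'dist': array([0.02247292, 0.        , 0.        , 0.        , 0.        ]), 'R': array([[-0.0074664 , -0.99994484, -0.00738728],
       [-0.99264931,  0.00830392, -0.12074102],
       [ 0.1207957 ,  0.00643147, -0.99265655]]), 't': array([0.01477226, 0.53014383, 1.25672187])}
{'time_s': 0.1, 'q': array([ 9.63675712e-01,  1.81463924e-01,  1.60789959e+00, -4.86781164e-06,
        1.35376233e+00, -2.06280881e-01]), 'qvel': array([ 0.00064428, -0.00151864,
[... 1425 characters left out ...]
.4], 0.7), ([173.2, 145.0], 0.66), ([213.2, 126.2], 0.51)]
beaker_1 side [([221.9, 271.1], 0.75), ([232.7, 257.8], 0.68), ([205.8, 284.9], 0.61)]
beaker_1 top [([193.1, 258.7], 0.97), ([189.6, 287.6], 0.89), ([197.5, 312.4], 0.84), ([222.8, 280.1], 0.69), ([136.4, 279.7], 0.33), ([157.4, 275.3], 0.17)]
drip_dish side [([188.4, 262.9], 0.63), ([248.1, 246.1], 0.56), ([217.3, 270.3], 0.26)]
drip_dish top [([184.1, 229.9], 0.62), ([171.2, 141.1], 0.53)]
phone side []
phone top [([219.8, 365.1], 0.63), ([156.1, 273.3], 0.43), ([175.9, 224.6], 0.21)]
tweezers side [([277.1, 269.8], 0.53)]
tweezers top [([226.2, 197.9], 0.54), ([212.1, 128.5], 0.51), ([211.1, 139.6], 0.45), ([175.8, 227.3], 0.31)]
```

Run:
```python
import cv2
a=cv2.imread("pics/side0.png")[100:340,130:380];cv2.imwrite("pics/s1.png",cv2.resize(a,None,fx=2.5,fy=2.5,interpolation=2)[:600])
a=cv2.imread("pics/top0.png")[90:270,90:410];cv2.imwrite("pics/t1.png",cv2.resize(a,None,fx=2.5,fy=2.5,interpolation=2))
```

```text
(no output)
```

View pics/s1.png

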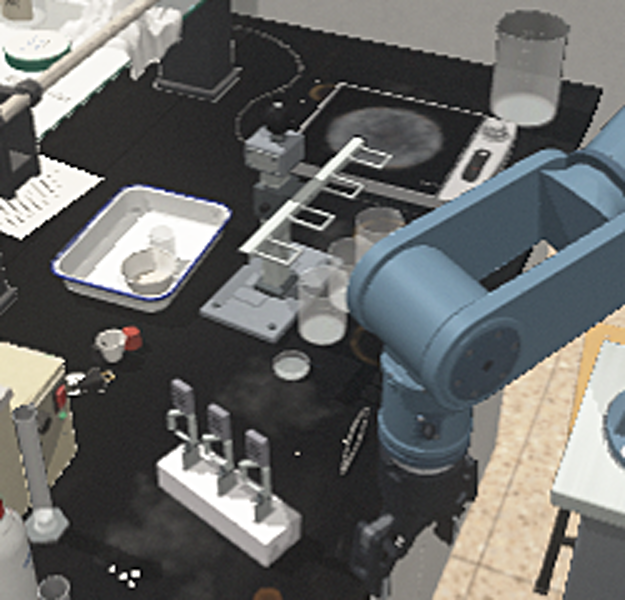

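View pics/t1.png

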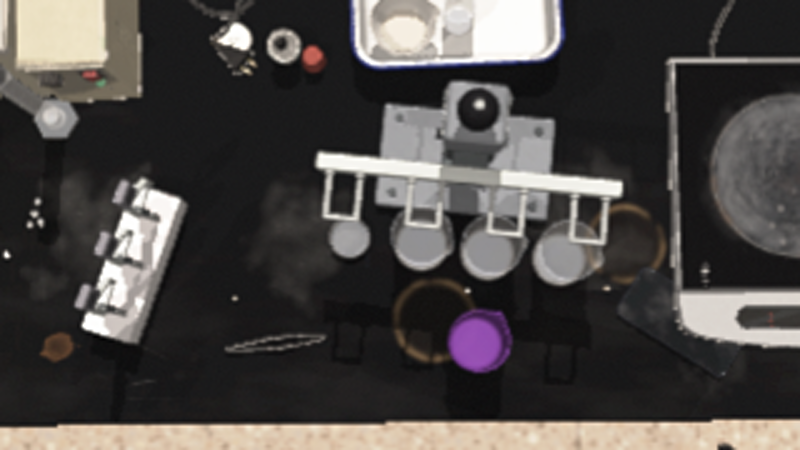

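The top view shows the white rack with three panels at (197,142). The lift's ball is at (134,278), and its arms' end bars run from (187,325) to (177,223). Three clear beakers stand under the three right-hand arms, and the drip dish is under the leftmost at (184,230).

Look-alikes, by top-view pixel:
- **Beaker:** the purple cup at (222,280) is to be left alone. The large beaker on the hotplate and the ware in the tray are not part of the job either.
- **Ball:** the only candidate is the black ball at (134,278).

The panels' noses point roughly +x (away from the robot).

```bash
cat > h.py <<'E'
import numpy as np,cv2
from plant import r
from scipy.optimize import least_squares
C={n:r.get_calibration(n) for n in("side","top")}
def ray(n,p):
    c=C[n];u=cv2.undistortPoints(np.array([[[p[1],p[0]]]],float),c["camera_matrix"],c["dist"])[0,0]
    R=c["R"];return -R.T@c["t"],R.T@np.array([u[0],u[1],1])
def onz(n,p,z):
    o,d=ray(n,p);return o+d*(z-o[2])/d[2]
def tri(ps,pt):
    o1,d1=ray("side",ps);o2,d2=ray("top",pt)
    s=np.linalg.lstsq(np.c_[d1,-d2],o2-o1,rcond=None)[0]
    a=o1+s[0]*d1;b=o2+s[1]*d2;return (a+b)/2,np.linalg.norm(a-b)
def proj(n,X):
    c=C[n];return cv2.projectPoints(np.atleast_2d(np.asarray(X,float)),cv2.Rodrigues(c["R"])[0],c["t"],c["camera_matrix"],c["dist"])[0][:,0,::-1]
def spot(t,n,k=4,show=True):
    r.get_image(n);L=[(d["point"],round(d["conf"],2)) for d in r.spot_point(t,n)[:k]]
    return L
def tool():
    from scipy.spatial.transform import Rotation as Ro
    s=r.sense();M=Ro.from_quat(s["tcp_rot"]).as_matrix();return s,M
def go(target,yang=None):
    "shift to TCP target in tool axes /150mm, turn so tool y lies at world angle yang(deg, mod 180) /60deg"
    s,M=tool();d=M.T@(np.array(target)-s["ee_pos"])/0.15
    a=np.degrees(np.arctan2(M[1,1],M[0,1]));o=""
    if yang is not None:
        t=(-(yang-a)+90)%180-90;o=f"turn {t:.1f}deg = {t/60:.3f}"
    print("pos",s["ee_pos"].round(4),"yang",round(a,1),"shift/150:",d.round(3),o,"t",s["time_s"],"q6",s["q"][5].round(2))
E
python3 - <<'E'
from h import *
np.set_printoptions(precision=4,suppress=True)
print("ball top",onz("top",[133.8,278.3],.312),onz("side",[145.1,240.8],.312))
E=[]
for s,t in(((167.5,283),(186.9,324.7)),((178.1,273.4),(180.3,290.9)),((187.8,260.7),(178.3,255.3))):
    print("eye",*tri(s,t))
for z in(.15,.18,.2): print(z,[onz("top",p,z)[:2] for p in((186.9,324.7),(180.3,290.9),(178.3,255.3),(176.6,222.9))])
for p in((197.5,312.4),(189.6,287.6),(193.1,258.7),(222.8,280.1)): print("bk",onz("top",p,0)[:2])
print("dish",onz("top",(184.1,229.9),0))
print("rack",onz("top",(197.3,142.8),0),onz("side",(304.1,219.5),0))
print("pan", [onz("top",p,.01)[:2] for p in((175,151.6),(196.4,142.2),(211.3,139.6))],[onz("side",p,.01)[:2] for p in((290.8,206.5),(307.5,222),(311.5,236.4))])
print("crk",[onz("top",p,.124)[:2] for p in((173.2,145),(192.3,137.4),(213.2,126.2))],[onz("side",p,.124)[:2] for p in((264.3,200.6),(275.9,217.6),(288.1,232.7))])
print("tweez",onz("top",(226.2,197.9),0))
for z in(.29,.27): go([.6,-.05,z],90)
E
```

```text
ball top [ 0.6325 -0.0527  0.312 ] [ 0.6403 -0.0753  0.312 ]
eye [ 0.5157 -0.1848  0.1864] 0.003856044149158427
eye [ 0.5266 -0.0934  0.1939] 0.011015267548698597
eye [0.5327 0.0049 0.2129] 0.005949769282844341
0.15 [array([ 0.5184, -0.1914]), array([ 0.5382, -0.0956]), array([0.5448, 0.006 ]), array([0.5505, 0.0986])]
0.18 [array([ 0.5147, -0.1864]), array([ 0.5339, -0.0931]), array([0.5404, 0.0059]), array([0.546 , 0.0961])]
0.2 [array([ 0.5122, -0.183 ]), array([ 0.5311, -0.0914]), array([0.5375, 0.0058]), array([0.5429, 0.0945])]
bk [ 0.503  -0.1761]
bk [ 0.5292 -0.0971]
bk [ 0.5186 -0.0041]
bk [ 0.423  -0.0714]
dish [0.5486 0.0885 0.    ]
rack [0.5082 0.3682 0.    ] [0.5179 0.3566 0.    ]
pan [array([0.5788, 0.339 ]), array([0.5101, 0.3674]), array([0.4626, 0.3744])] [array([0.576 , 0.3323]), array([0.5007, 0.373 ]), array([0.4536, 0.3692])]
crk [array([0.5664, 0.3289]), array([0.5103, 0.3496]), array([0.4497, 0.3803])] [array([0.5889, 0.3337]), array([0.5197, 0.3558]), array([0.4581, 0.3811])]
tweez [0.4142 0.1904 0.    ]
pos [0.2243 0.5295 0.2313] yang 67.0 shift/150: [-3.813 -2.58  -0.391] turn -23.0deg = -0.383 t 1.1 q6 -0.21
pos [0.2243 0.5295 0.2313] yang 67.0 shift/150: [-3.813 -2.58  -0.258] turn -23.0deg = -0.383 t 1.1 q6 -0.21
```

Run:
```python
from h import *
np.set_printoptions(precision=4,suppress=True)
obs=[]
for n in("top","side"):
    r.get_image(n)
    for d in r.silhouettes("knob",n)[:2]:
        m=d["mask"];ys,xs=np.where(m);print(n,d["conf"],d["point"],m.sum(),ys.min(),ys.max(),xs.min(),xs.max())
def model(p,idx):
    x,y,w,c=p;R=np.array([[np.cos(w),-np.sin(w)],[np.sin(w),np.cos(w)]])
    if idx==0: return [x,y,.312]
    q=R@[-.105,-.135+.09*(idx-1)];return [x+q[0],y+q[1],.217-c]
top=[(0,133.2,282),(1,186.8,325.2),(2,182.4,292.4),(3,179.6,259.2),(4,176.8,226.4)]
side=[(0,147.2,241.2)]+[(i,100+b/2.5,130+a/2.5) for i,a,b in((1,371,160),(2,343,188),(3,314,222),(4,279,262))]
def f(p):
    o=[]
    for n,L in(("top",top),("side",side)):
        P=proj(n,[model(p,i) for i,*_ in L]);o+=list((P-np.array([l[1:] for l in L])).ravel())
    return np.array(o)
s=least_squares(f,[.63,-.06,-.08,.02],loss="soft_l1");print(s.x,np.degrees(s.x[2]),f(s.x).round(1))
```

```text
top 0.58 [134.9, 280.4] 248 125 142 273 290
top 0.56 [186.7, 287.2] 518 176 201 275 300
[ 0.6349 -0.0612 -0.1105  0.0169] -6.333479567504067 [-0.4 -0.3 -1.2 -0.3 -0.1 -0.4 -0.6  0.  -1.1  0.1  0.1 -0.7  0.6  5.2
  1.1  5.1  0.1  4.5 -2.2  5.3]
```

Run:
```python
from h import *
np.set_printoptions(precision=4,suppress=True)
def model(p,idx):
    x,y,w,c=p;R=np.array([[np.cos(w),-np.sin(w)],[np.sin(w),np.cos(w)]])
    if idx==0: return [x,y,.312]
    q=R@[-.105,-.135+.09*(idx-1)];return [x+q[0],y+q[1],.217-c]
top=[(0,133.5,281.7),(1,186.8,325.2),(2,182.4,292.4),(3,179.6,259.2),(4,176.8,226.4)]
side=[(0,147.2,241.2)]+[(i,100+b/2.5,130+a/2.5) for i,a,b in((1,386,162),(2,357,191),(3,329,224),(4,291,266))]
def f(p):
    o=[]
    for n,L in(("top",top),("side",side)):
        P=proj(n,[model(p,i) for i,*_ in L]);o+=list((P-np.array([l[1:] for l in L])).ravel())
    return np.array(o)
s=least_squares(f,[.63,-.06,-.08,.02],loss="soft_l1");print(s.x,np.degrees(s.x[2]),f(s.x).round(1))
for i in range(1,5): print(i,np.array(model([*s.x[:3],0],i)))
go([.635,-.061,.40],90)
import cv2
```

```text
[ 0.633  -0.0615 -0.1107  0.0192] -6.341086827469596 [ 0.1  0.1 -0.4 -0.3  0.7 -0.3  0.2  0.1 -0.3  0.3  0.2 -0.1  0.4 -0.3
  0.5  0.  -0.  -0.9 -3.2  1.1]
1 [ 0.5137 -0.1841  0.217 ]
2 [ 0.5236 -0.0946  0.217 ]
3 [ 0.5336 -0.0052  0.217 ]
4 [0.5435 0.0842 0.217 ]
pos [0.2243 0.5294 0.2313] yang 67.0 shift/150: [-4.057 -2.556 -1.125] turn -23.0deg = -0.383 t 1.3 q6 -0.21
```

{"fn": "servo_tool", "kwargs": {"moves": [1,-0.45,-0.28,-1,0,1,-0.45,-0.28,-1,0,1,-0.45,-0.28,-1,0,1,-0.45,-0.28,-1,0], "force": 60}}

```text
time_s: 1.8
ee_pos: [0.272, 0.4647, 0.3858]
tcp_rot: [0.2, 0.98, 0.003, 0.002]
ft_force: [0.2, 0.6, 0.4]
width: 0.0852
gripper_force: 0.0
```

{"fn": "servo_tool", "kwargs": {"moves": [1,-0.9,-0.57,-0.12,0,1,-0.9,-0.57,-0.12,0,1,-0.9,-0.57,-0.12,0,1,-0.9,-0.57,-0.12,0]}}

```text
time_s: 2.3
ee_pos: [0.362, 0.3316, 0.3984]
tcp_rot: [0.201, 0.98, -0.0, -0.0]
ft_force: [-0.3, -0.1, -0.6]
width: 0.0854
gripper_force: 0.0
```

{"fn": "servo_tool", "kwargs": {"moves": [1,-0.9,-0.57,0,0,1,-0.9,-0.57,0,0,1,-0.9,-0.57,0,0,1,-0.9,-0.57,0,0]}}

```text
time_s: 2.8
ee_pos: [0.4525, 0.2009, 0.3979]
tcp_rot: [0.2, 0.98, -0.0, -0.001]
ft_force: [-0.1, -0.5, 0.6]
width: 0.0859
gripper_force: 0.0
```

{"fn": "servo_tool", "kwargs": {"moves": [1,-0.9,-0.57,0,0,1,-0.9,-0.57,0,0,1,-0.9,-0.57,0,0,1,-0.9,-0.57,0,0]}}

```text
time_s: 3.3
ee_pos: [0.5434, 0.0703, 0.3978]
tcp_rot: [0.2, 0.98, 0.0, -0.001]
ft_force: [-0.9, 0.2, -0.3]
width: 0.0854
gripper_force: 0.0
```

{"fn": "servo_tool", "kwargs": {"moves": [1,-0.9,-0.57,0,0,1,-0.9,-0.57,0,0,1,-0.9,-0.57,0,0,1,-0.9,-0.57,0,0,1,-0.9,-0.57,0,0,1,-0.9,-0.57,0,0]}}

```text
time_s: 4.05
ee_pos: [0.6334, -0.0589, 0.3998]
tcp_rot: [0.198, 0.98, 0.0, 0.0]
ft_force: [0.5, 0.1, 0.6]
width: 0.0854
gripper_force: 0.0
```

Run:
```python
from h import *
go([.633,-.0615,.290],90)
cv2.imwrite("pics/t2.png",cv2.resize(r.get_image("top")[90:270,90:410,::-1],None,fx=2.5,fy=2.5,interpolation=2))
```

```text
pos [ 0.6334 -0.0589  0.3998] yang 67.2 shift/150: [-0.004 -0.017  0.732] turn -22.8deg = -0.380 t 4.05 q6 -1.45
```

{"fn": "servo_tool", "kwargs": {"moves": [1,-0.004,-0.017,0.4,0,1,-0.004,-0.017,0.73,0,1,-0.004,-0.017,0.73,0,1,-0.004,-0.017,0.73,0,1,-0.004,-0.017,0.73,0]}}

```text
time_s: 4.72
ee_pos: [0.6349, -0.0639, 0.2934]
tcp_rot: [0.199, 0.98, -0.0, 0.003]
ft_force: [-0.6, -0.2, 0.6]
width: 0.0855
gripper_force: 0.0
```

{"fn": "servo_tool", "kwargs": {"moves": [-1,0,0,0,0,-1,0,0,0,0,-1,0,0,0,0,-1,0,0,0,0,-1,0,0,0,0,-1,0,0,0,0], "force": 60}}

```text
time_s: 5.48
ee_pos: [0.6349, -0.0613, 0.2917]
tcp_rot: [0.198, 0.98, 0.002, 0.002]
ft_force: [3.3, 7.1, 5.1]
width: 0.0415
gripper_force: 60.2
```

{"fn": "servo_tool", "kwargs": {"moves": [0.5,0,0,0,0,0.5,0,0,0.035,0,0.5,0,0,0.035,0,-1,0,0,0.035,0,-1,0,0,0.035,0,-1,0,0,0.035,0,-1,0,0,0.035,0,-1,0,0,0.035,0]}}

```text
time_s: 6.48
ee_pos: [0.6345, -0.0611, 0.2854]
tcp_rot: [0.198, 0.98, 0.002, 0.001]
ft_force: [3.9, 8.8, 2.6]
width: 0.0421
gripper_force: 60.2
```

{"fn": "servo_tool", "kwargs": {"moves": [-1,0,0,0,-0.15,-1,0,0,0,-0.3,-1,0,0,0,-0.45,-1,0,0,0,-0.6,-1,0,0,0,-0.75,-1,0,0,0,-0.9,-1,0,0,0,-0.9], "force": 80}}

```text
time_s: 7.35
ee_pos: [0.634, -0.0595, 0.2854]
tcp_rot: [-0.27, 0.963, 0.002, 0.002]
ft_force: [0.5, 14.6, 3.4]
width: 0.0414
gripper_force: 80.7
```

Run:
```python
from h import *
s=r.sense();print(s["wrist_torque"],s["ft_force"]);go([.633,-.0615,.286])
print(spot("eye_1","side"),spot("eye_1","top"))
L=np.array([[.5137,-.1841,.217],[.5236,-.0946,.217],[.5336,-.0052,.217],[.5435,.0842,.217]])
for n in("side","top"):print(proj(n,L).round(1).tolist(), proj(n,L-[0,0,.019]).round(1).tolist())
```

```text
[ 1.51170217 -0.37611204  0.32322401] [ 0.52828802 14.59880988  3.37506628]
pos [ 0.634  -0.0595  0.2854] yang 121.3 shift/150: [ 0.013 -0.008 -0.004]  t 7.35 q6 -2.4
[([162.0, 286.3], 0.93), ([176.2, 270.5], 0.84), ([184.7, 260.9], 0.74), ([196.4, 244.5], 0.65)] [([175.8, 224.6], 0.87), ([185.4, 322.8], 0.85), ([224.1, 198.1], 0.25), ([175.6, 149.3], 0.18)]
[[160.9, 284.3], [172.5, 273.0], [185.0, 260.8], [198.6, 247.5]] [[165.2, 284.1], [176.9, 272.8], [189.5, 260.7], [203.2, 247.5]]
[[185.5, 326.1], [182.2, 292.7], [178.8, 259.4], [175.4, 226.2]] [[186.4, 325.0], [183.1, 292.1], [179.8, 259.3], [176.5, 226.7]]
```

{"fn": "servo_tool", "kwargs": {"moves": [-1,0,0,0,-0.1,-1,0,0,0,-0.2,-1,0,0,0,-0.2]}}

```text
time_s: 7.92
ee_pos: [0.635, -0.0578, 0.285]
tcp_rot: [-0.368, 0.93, 0.004, 0.004]
ft_force: [7.8, 19.2, 1.8]
width: 0.0412
gripper_force: 82.6
```

Run:
```python
from h import *
s=r.sense();print(s["wrist_torque"],s["ft_force"]);go([.633,-.0615,.286])
cv2.imwrite("pics/s2.png",cv2.resize(r.get_image("side")[110:310,190:350,::-1],None,fx=3,fy=3,interpolation=2))
print([(d["point"],d["conf"]) for d in r.spot_point("eye_1","side")])
```

```text
[ 3.38451319 -0.70979314 -0.76871781] [ 7.83513441 19.15594417  1.82957837]
pos [ 0.635  -0.0578  0.285 ] yang 133.2 shift/150: [ 0.027 -0.009 -0.007]  t 7.925 q6 -2.61
[([162.0, 283.0], 0.96), ([173.7, 272.8], 0.89), ([184.9, 262.0], 0.76), ([197.7, 246.3], 0.56), ([246.6, 242.4], 0.38)]
```

View pics/s2.png

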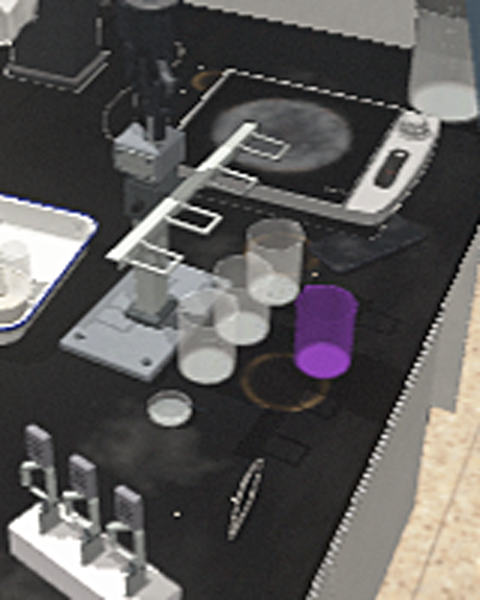

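The arms are right up: their rows are at 162–198 px and the prediction for the top stop is 161–199. I'll push the knob a little further, release it, and measure the rack.

{"fn": "servo_tool", "kwargs": {"moves": [-1,0,0,0,-0.08,-1,0,0,0,-0.08,1,0,0,0,-0.08,1,0,0,0,-0.08,1,0,0,0,-0.08,1,0,0,0,-0.08,1,0,0,-0.4,-0.08,1,0,0,-0.8,-0.08,1,0,0,-0.8,-0.08,1,0,0,-0.8,-0.08]}}

```text
time_s: 9.28
ee_pos: [0.6334, -0.0639, 0.4043]
tcp_rot: [-0.405, 0.914, -0.0, 0.0]
ft_force: [0.9, -0.4, -0.8]
width: 0.0855
gripper_force: 0.0
```

Run:
```python
from h import *
im=r.get_image("top");cv2.imwrite("pics/t3.png",cv2.resize(im[155:235,110:190,::-1],None,fx=7,fy=7,interpolation=2))
for d in r.silhouettes("panel_rack","top")[:1]:
    m=d["mask"].astype(np.uint8);print(d["conf"],m.sum(),cv2.minAreaRect(cv2.findNonZero(m)))
im=r.get_image("side");cv2.imwrite("pics/s3.png",cv2.resize(im[245:330,185:260,::-1],None,fx=7,fy=7,interpolation=2))
for d in r.silhouettes("panel_rack","side")[:1]:
    m=d["mask"].astype(np.uint8);print(d["conf"],m.sum(),cv2.minAreaRect(cv2.findNonZero(m)))
go([.51,.36,.3],70)
```

```text
0.7 1039 ((143.27215576171875, 195.43521118164062), (23.45490837097168, 60.85328674316406), 18.886085510253906)
0.9 1112 ((220.87002563476562, 300.4100341796875), (62.86606979370117, 24.349536895751953), 34.695152282714844)
pos [ 0.6329 -0.0636  0.4025] yang 137.8 shift/150: [-1.544  2.501  0.689] turn 67.8deg = 1.131 t 9.475 q6 -2.69
```

View pics/t3.png

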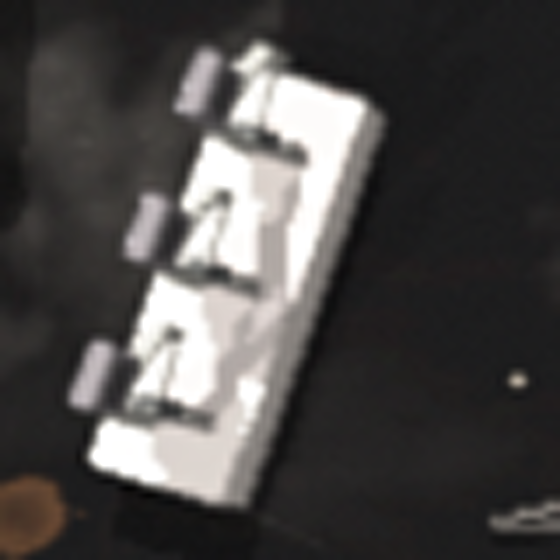

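View pics/s3.png

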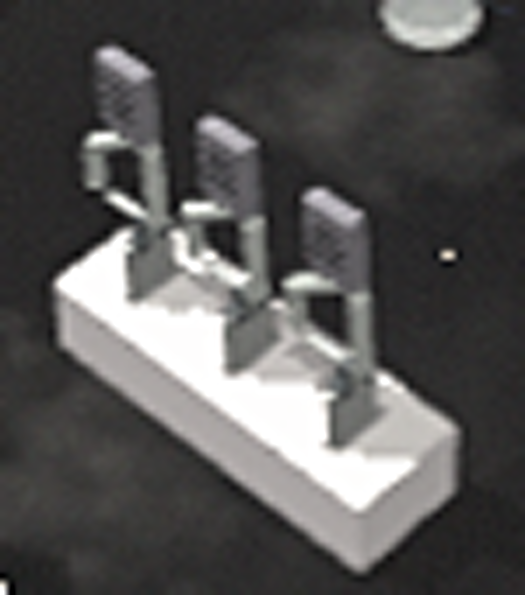

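```bash
cat >> h.py <<'E'
def fitrack(obs,x0=(.51,.36,-.33)):
    "obs: list (cam,[x,y,z] in rack frame,row,col)"
    def W(p,v): c,s=np.cos(p[2]),np.sin(p[2]);return [p[0]+c*v[0]-s*v[1],p[1]+s*v[0]+c*v[1],v[2]]
    f=lambda p:np.concatenate([(proj(n,W(p,v))[0]-[a,b]) for n,v,a,b in obs])
    s=least_squares(f,x0,loss="soft_l1");print("rack",s.x.round(4),"deg",np.degrees(s.x[2]).round(1),f(s.x).round(1))
    return [np.array(W(s.x,[k,0,.144+.01])) for k in(-58,4,66) for k in[k/1000]],np.degrees(s.x[2])
E
python3 - <<'E'
from h import *
t=lambda v,a,b:("top",v,155+b/7,110+a/7)
s=lambda v,a,b:("side",v,245+b/7,185+a/7)
g=[[.066,0,.170],[.004,0,.170],[-.058,0,.170]]
k=[[.094,-.03,.042],[-.094,-.03,.042],[-.094,.03,.042],[.094,.03,.042]]
G,y=fitrack([t(g[0],202,82),t(g[1],148,230),t(g[2],92,375),t(k[0],370,100),t(k[1],235,505),t(k[2],90,460),
 s(g[0],125,60),s(g[1],228,130),s(g[2],335,200),s(k[3],58,285),s(k[2],360,510),s(k[1],458,432)])
print(np.array(G).round(4),y)
for p in G: go(p-[0,0,.0187],90+y)
E
```

```text
rack [ 0.5133  0.3549 -0.3232] deg -18.5 [ 0.6  0.   0.2  0.1  0.5  0.4 -0.4 -0.2 -1.  -1.5 -0.6  0.9  1.   0.6
  1.   0.6  1.5  0.6 -0.7 -0.7 -0.4 -0.4 -1.2 -0.6]
[[0.4583 0.3733 0.154 ]
 [0.5171 0.3536 0.154 ]
 [0.5759 0.334  0.154 ]] -18.517935084440236
pos [ 0.6329 -0.0636  0.4025] yang 137.8 shift/150: [-1.38   2.813  1.788] turn 66.3deg = 1.106 t 9.475 q6 -2.69
pos [ 0.6329 -0.0636  0.4025] yang 137.8 shift/150: [-1.546  2.434  1.787] turn 66.3deg = 1.106 t 9.475 q6 -2.69
pos [ 0.6329 -0.0636  0.4025] yang 137.8 shift/150: [-1.712  2.056  1.785] turn 66.3deg = 1.106 t 9.475 q6 -2.69
```

{"fn": "servo_tool", "kwargs": {"moves": [1,-0.4,0.4,0,0.17,1,-0.7,0.7,0,0.34,1,-0.85,1,0,0.5,1,-0.85,1,0,0.68,1,-0.85,1,0,0.85,1,-0.85,1,0,1,1,-0.85,1,0,1]}}

```text
time_s: 10.35
ee_pos: [0.6075, 0.1316, 0.4035]
tcp_rot: [0.105, 0.994, -0.0, -0.001]
ft_force: [0.0, -0.2, 0.1]
width: 0.0854
gripper_force: 0.0
```

Run:
```python
from h import *
go([.5759,.334,.135],71.5)
```

```text
pos [0.6075 0.1316 0.4035] yang 77.9 shift/150: [0.485 1.276 1.79 ] turn 6.4deg = 0.107 t 10.35 q6 -1.34
```

{"fn": "servo_tool", "kwargs": {"moves": [1,0.25,0.5,0.2,0.1,1,0.485,1,0.6,0.107,1,0.485,1,0.6,0.107,1,0.485,1,0.6,0.107,1,0.485,1,0.6,0.107]}}

```text
time_s: 10.98
ee_pos: [0.5683, 0.2933, 0.3143]
tcp_rot: [0.16, 0.987, -0.0, -0.0]
ft_force: [0.5, -0.3, 0.9]
width: 0.0853
gripper_force: 0.0
```

Run:
```python
from h import *
go([.5759,.334,.135],71.5)
```

```text
pos [0.5683 0.2933 0.3143] yang 71.6 shift/150: [0.038 0.275 1.195] turn 0.1deg = 0.001 t 10.975 q6 -0.96
```

{"fn": "servo_tool", "kwargs": {"moves": [1,0.038,0.275,0.1,0,1,0.038,0.275,0.4,0,1,0.038,0.275,0.7,0,1,0.038,0.275,0.7,0], "force": 40}}

```text
time_s: 11.48
ee_pos: [0.5749, 0.332, 0.2063]
tcp_rot: [0.162, 0.987, -0.002, -0.003]
ft_force: [-0.5, 0.2, -0.3]
width: 0.0853
gripper_force: 0.0
```

{"fn": "servo_tool", "kwargs": {"moves": [1,0,0,0.25,0,1,0,0,0.49,0,1,0,0,0.49,0,1,0,0,0.49,0,-1,0,0,0.49,0,-1,0,0,0.49,0,-1,0,0,0.49,0,-1,0,0,0.49,0,-1,0,0,0.49,0,-1,0,0,0.49,0]}}

```text
time_s: 12.72
ee_pos: [0.5761, 0.3346, 0.1362]
tcp_rot: [0.161, 0.987, 0.0, 0.0]
ft_force: [-0.4, 0.5, 1.8]
width: 0.0104
gripper_force: 42.6
```

{"fn": "servo_tool", "kwargs": {"moves": [-1,0,0,0,0,-1,0,0,0,0], "force": 70}}

```text
time_s: 12.98
ee_pos: [0.5762, 0.3345, 0.1362]
tcp_rot: [0.161, 0.987, 0.0, 0.0]
ft_force: [-0.2, 0.8, 1.4]
width: 0.0101
gripper_force: 70.5
```

{"fn": "servo_tool", "kwargs": {"moves": [-1,0,0,-0.2,0,-1,0,0,-0.5,0,-1,0,0,-0.8,0,-1,0,0,-0.8,0]}}

```text
time_s: 13.48
ee_pos: [0.5782, 0.3349, 0.2609]
tcp_rot: [0.161, 0.987, 0.002, 0.004]
ft_force: [0.4, 0.5, 0.1]
width: 0.0102
gripper_force: 70.1
```

{"fn": "servo_tool", "kwargs": {"moves": [-1,0,0,-0.3,-0.1,-1,0,-0.3,-0.5,-0.2,-1,0,-0.6,-0.5,-0.2,-1,0,-0.6,-0.5,-0.2,-1,0,-0.6,-0.5,-0.2]}}

```text
time_s: 14.1
ee_pos: [0.547, 0.249, 0.3297]
tcp_rot: [0.058, 0.998, -0.0, -0.001]
ft_force: [0.3, 0.3, -0.9]
width: 0.0101
gripper_force: 70.1
```

Run:
```python
from h import *
w=np.radians(-6.3);ux=np.array([np.cos(w),np.sin(w),0])
s,M=tool();print(s["width"],s["gripper_force"],M[:,0].round(3),M[:,1].round(3))
pan=s["ee_pos"]+[0,0,.0187-.144]
for n in("side","top"):
    im=r.get_image(n)
    for v in((0,.114),(0,0),(0.031,.07)):
        print(n,v,proj(n,pan+ux*(v[0]-.004)+[0,0,v[1]])[0].round(1))
    for t in("panel_1","crook_1"):print(t,[(d["point"],round(d["conf"],2)) for d in r.spot_point(t,n)[:4]])
    q=proj(n,pan+[0,0,.07])[0].astype(int);print(q)
    cv2.imwrite(f"pics/{n}4.png",cv2.resize(im[q[0]-45:q[0]+45,q[1]-45:q[1]+45,::-1],None,fx=6,fy=6,interpolation=2))
for e in ([.5137,-.1841],[.5236,-.0946],[.5336,-.0052]):
    go([*(np.array(e)-ux[:2]*(.0165-.004)),.32],83.7)
```

```text
0.01011544188102445 70.05416750907898 [-0.993  0.115  0.002] [ 0.115  0.993 -0.   ]
side (0, 0.114) [201.9 224.5]
side (0, 0) [231.7 225.6]
side (0.031, 0.07) [210.5 216.2]
panel_1 [([304.2, 223.3], 0.83), ([315.3, 236.3], 0.63), ([231.3, 223.2], 0.6), ([188.7, 262.2], 0.21)]
crook_1 [([201.8, 220.1], 0.66), ([303.3, 217.2], 0.65), ([285.4, 233.4], 0.63), ([276.2, 220.7], 0.55)]
[213 223]
top (0, 0.114) [169.9 155.7]
top (0, 0) [176.8 166. ]
top (0.031, 0.07) [160.8 161.5]
panel_1 [([212.3, 139.7], 0.7), ([198.2, 141.1], 0.66), ([174.2, 161.0], 0.48), ([158.3, 273.9], 0.2)]
crook_1 [([214.1, 127.9], 0.62), ([190.4, 136.4], 0.55), ([169.6, 157.3], 0.5), ([194.7, 313.3], 0.25)]
[171 160]
pos [0.5474 0.2497 0.3305] yang 83.5 shift/150: [-0.023 -2.899  0.071] turn -0.2deg = -0.004 t 14.4 q6 -1.23
pos [0.5474 0.2497 0.3305] yang 83.5 shift/150: [-0.02  -2.299  0.071] turn -0.2deg = -0.004 t 14.4 q6 -1.23
pos [0.5474 0.2497 0.3305] yang 83.5 shift/150: [-0.019 -1.699  0.07 ] turn -0.2deg = -0.004 t 14.4 q6 -1.23
```

View pics/side4.png

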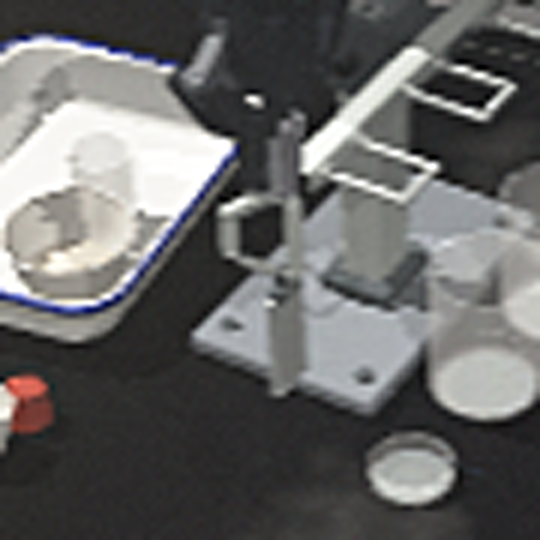

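{"fn": "servo_tool", "kwargs": {"moves": [-1,0,-0.35,0,0,-1,0,-0.7,0,0,-1,0,-1,0,0,-1,0,-1,0,0]}}

```text
time_s: 14.9
ee_pos: [0.5303, 0.0977, 0.3311]
tcp_rot: [0.059, 0.998, -0.0, 0.0]
ft_force: [-0.2, -0.1, -0.6]
width: 0.0103
gripper_force: 70.1
```

{"fn": "servo_tool", "kwargs": {"moves": [-1,0,-0.35,0,0,-1,0,-0.7,0,0,-1,0,-1,0,0,-1,0,-1,0,0]}}

```text
time_s: 15.4
ee_pos: [0.5132, -0.0506, 0.331]
tcp_rot: [0.059, 0.998, -0.0, 0.0]
ft_force: [0.4, 1.0, -0.9]
width: 0.0104
gripper_force: 70.1
```

{"fn": "servo_tool", "kwargs": {"moves": [-1,-0.01,-0.35,0,0,-1,-0.02,-0.7,0,0,-1,-0.023,-0.9,0.07,0,-1,-0.023,-0.9,0.07,0,-1,-0.023,-0.9,0.07,0]}}

```text
time_s: 16.02
ee_pos: [0.5016, -0.1818, 0.3206]
tcp_rot: [0.057, 0.998, 0.0, 0.0]
ft_force: [1.1, -0.0, -1.5]
width: 0.0102
gripper_force: 70.0
```

Run:
```python
from h import *
w=np.radians(-6.3);ux=np.array([np.cos(w),np.sin(w),0])
e=np.array([.5137,-.1841,0])
go(e-ux*.0125+[0,0,.242],83.7)
s,M=tool();pan=s["ee_pos"]+[0,0,.0187-.144]-ux*.004
for n in("side","top"):
    im=r.get_image(n);q=proj(n,pan+[0,0,.05])[0].astype(int);print(q, proj(n,pan)[0],proj(n,pan+ux*.031+[0,0,.07])[0],proj(n,e+[0,0,.217])[0])
    c=im[q[0]-40:q[0]+40,q[1]-40:q[1]+40,::-1];cv2.imwrite(f"pics/{n}5.png",c)
a=[cv2.resize(cv2.imread(f"pics/{n}5.png"),(400,400),interpolation=2) for n in("side","top")]
cv2.imwrite("pics/c5.png",np.hstack(a))
```

```text
pos [ 0.5016 -0.1818  0.3206] yang 83.5 shift/150: [ 0.002 -0.007  0.524] turn -0.2deg = -0.003 t 16.025 q6 -2.03
[155 288] [167.10586404 287.8600144 ] [148.69352388 281.23124682] [160.86542157 284.33407748]
[190 327] [192.39786828 323.97153373] [177.45121161 329.37050887] [185.54502909 326.12198894]
```

View pics/c5.png

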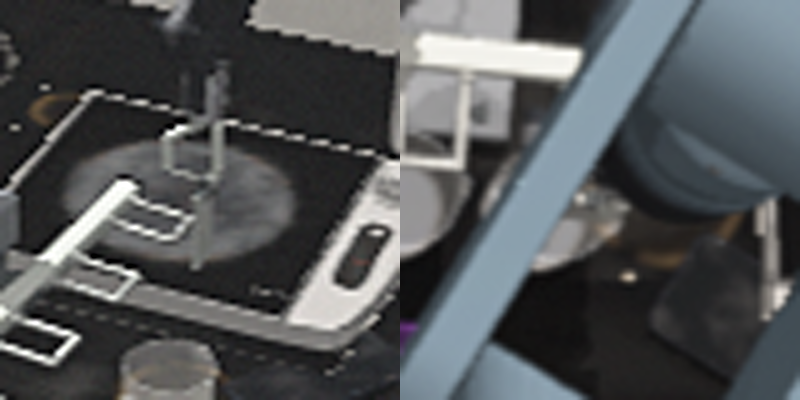

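{"fn": "servo_tool", "kwargs": {"moves": [-1,0.01,-0.007,0.1,0,-1,0.01,-0.007,0.2,0,-1,0.01,-0.007,0.26,0,-1,0.01,-0.007,0.32,0,-1,0.01,-0.007,0.38,0,-1,0.01,-0.007,0.43,0,-1,0.01,-0.007,0.47,0,-1,0.01,-0.007,0.5,0,-1,0.01,-0.007,0.5,0]}}

```text
time_s: 17.25
ee_pos: [0.4998, -0.1844, 0.2454]
tcp_rot: [0.057, 0.998, -0.0, 0.001]
ft_force: [0.6, 0.5, -0.7]
width: 0.01
gripper_force: 70.5
```

Run:
```python
from h import *
go([.5,-.18,.2445]);s=r.sense();print(s["ft_force"],s["wrist_torque"],s["width"])
im=r.get_image("side");cv2.imwrite("pics/s6.png",cv2.resize(im[120:190,240:320,::-1],None,fx=7,fy=7,interpolation=2))
```

```text
pos [ 0.4998 -0.1844  0.2454] yang 83.4 shift/150: [0.002 0.029 0.006]  t 17.25 q6 -2.03
[ 0.62163444  0.45449366 -0.71986791] [-0.047474   -0.3103263  -0.00418292] 0.010005043464065607
```

View pics/s6.png

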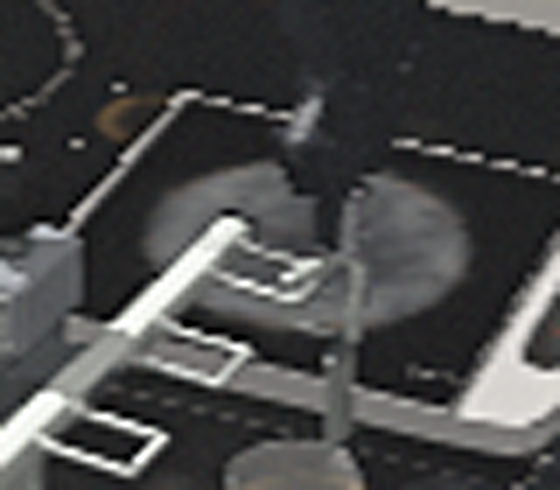

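{"fn": "servo_tool", "kwargs": {"moves": [-1,-0.03,0,0.02,0,-1,-0.06,0,0.045,0,-1,-0.09,0,0.075,0,-1,-0.115,0,0.1,0,-1,-0.115,0,0.105,0]}}

```text
time_s: 17.92
ee_pos: [0.5176, -0.1867, 0.2303]
tcp_rot: [0.057, 0.998, -0.0, 0.001]
ft_force: [4.2, -0.2, 4.4]
width: 0.0101
gripper_force: 71.0
```

Run:
```python
from h import *
go([.5137,-.1841,.228]);s=r.sense();print(s["ft_force"],s["wrist_torque"],s["width"])
```

```text
pos [ 0.5176 -0.1867  0.2303] yang 83.4 shift/150: [0.028 0.014 0.015]  t 17.925 q6 -2.02
[ 4.15987624 -0.18621665  4.41648229] [-0.08947043 -0.57144427 -0.04253853] 0.010116860361513765
```

{"fn": "servo_tool", "kwargs": {"moves": [0,0,0,0,0,0,0,0,0,0,0,0,0,0,0,0.5,0,0,0,0,0.5,0,0,-0.3,0,1,0,0,-0.6,0,1,0,0,-1,0,1,0,0,-1,0,1,0,0,-1,0]}}

```text
time_s: 19.05
ee_pos: [0.5163, -0.1862, 0.3794]
tcp_rot: [0.057, 0.998, 0.0, -0.0]
ft_force: [-0.3, 0.2, -1.3]
width: 0.0855
gripper_force: 0.0
```

{"fn": "servo_tool", "kwargs": {"moves": [1,0,0.5,0,0,1,0,1,0,0,1,0,1,0,0,1,0,1,0,0]}}

```text
time_s: 19.55
ee_pos: [0.533, -0.0353, 0.3778]
tcp_rot: [0.056, 0.998, 0.0, -0.002]
ft_force: [-0.0, -0.1, 0.4]
width: 0.0858
gripper_force: 0.0
```

{"fn": "servo_tool", "kwargs": {"moves": [1,0,0.5,0,0,1,0,1,0,0,1,0,1,0,0,1,0,1,0,0]}}

```text
time_s: 20.05
ee_pos: [0.5505, 0.1122, 0.3782]
tcp_rot: [0.056, 0.998, -0.0, -0.001]
ft_force: [-0.7, -0.0, 0.1]
width: 0.0852
gripper_force: 0.0
```

Run:
```python
from h import *
go([.5171,.3536,.135],71.5)
a=r.get_image("side")
cv2.imwrite("pics/c7.png",np.hstack([cv2.resize(a[120:200,240:320,::-1],(480,480),interpolation=2),cv2.resize(a[245:330,185:260,::-1],(300,480),interpolation=2)]))
r.get_image("side");d=r.silhouettes("panel_rack","side")[0];m=d["mask"].astype(np.uint8);print(m.sum(),cv2.minAreaRect(cv2.findNonZero(m)))
```

```text
pos [0.5505 0.1122 0.3782] yang 83.5 shift/150: [0.399 1.575 1.621] turn 12.0deg = 0.200 t 20.05 q6 -1.47
1153 ((222.35128784179688, 299.69329833984375), (61.27593231201172, 25.5468807220459), 37.5685920715332)
```

View pics/c7.png

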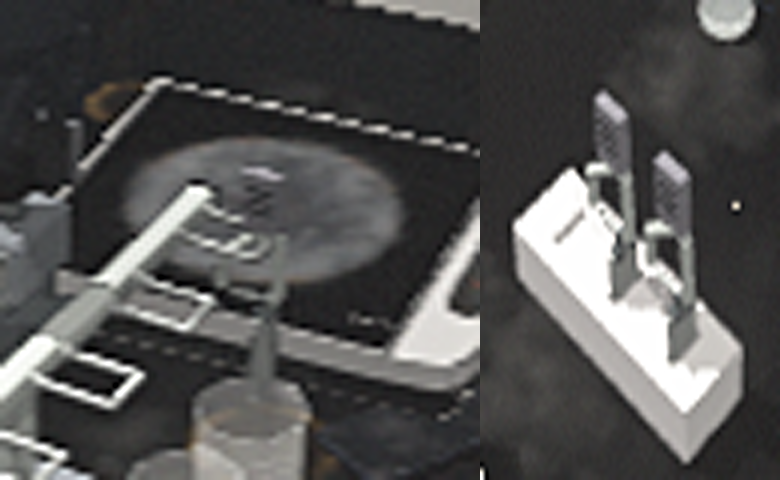

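Panel 1 hangs on arm 1: the shank is at about (161,286) and the plate is above its beaker. The rack corners have not moved, with (285,194), (317,237) and (307,250) all matching the earlier readings. Next is the middle panel.

{"fn": "servo_tool", "kwargs": {"moves": [1,0.2,0.5,0.2,0.1,1,0.35,0.9,0.5,0.2,1,0.35,0.9,0.5,0.2,1,0.35,0.9,0.5,0.2], "force": 70}}

```text
time_s: 20.7
ee_pos: [0.5128, 0.2519, 0.3024]
tcp_rot: [0.161, 0.987, -0.001, -0.002]
ft_force: [0.2, -1.3, -0.1]
width: 0.0851
gripper_force: 0.0
```

Run:
```python
from h import *
go([.5171,.3536,.1355],71.5)
```

```text
pos [0.5128 0.2519 0.3024] yang 71.5 shift/150: [0.184 0.655 1.112] turn -0.0deg = -0.000 t 20.7 q6 -1.0
```

{"fn": "servo_tool", "kwargs": {"moves": [1,0.1,0.35,0,0,1,0.184,0.655,0.1,0,1,0.184,0.655,0.4,0,1,0.184,0.655,0.6,0,1,0.184,0.655,0.6,0]}}

```text
time_s: 21.32
ee_pos: [0.5192, 0.3512, 0.2126]
tcp_rot: [0.163, 0.987, -0.002, -0.002]
ft_force: [0.2, 0.1, -0.7]
width: 0.0853
gripper_force: 0.0
```

{"fn": "servo_tool", "kwargs": {"moves": [1,0,0,0.25,0,1,0,0,0.51,0,1,0,0,0.51,0,1,0,0,0.51,0,-1,0,0,0.51,0,-1,0,0,0.51,0,-1,0,0,0.51,0,-1,0,0,0.51,0,-1,0,0,0.51,0,-1,0,0,0.51,0]}}

```text
time_s: 22.58
ee_pos: [0.5194, 0.3538, 0.1385]
tcp_rot: [0.161, 0.987, -0.0, 0.0]
ft_force: [-1.0, -0.7, 3.8]
width: 0.0098
gripper_force: 68.4
```

Run:
```python
from h import *
go([.5171,.3536,.135],71.5);print(r.sense()["ft_force"],r.sense()["wrist_torque"])
w=np.radians(-18.5);ux=np.array([np.cos(w),np.sin(w),0])
s=r.sense();pan=s["ee_pos"]+[0,0,.0187-.144]-ux*.004
r.get_image("side");print([(d["point"],round(d["conf"],2)) for d in r.spot_point("crook_1","side")[:5]],proj("side",pan+[0,0,.114]))
```

```text
pos [0.5194 0.3538 0.1385] yang 71.4 shift/150: [ 0.014 -0.006  0.024] turn -0.1deg = -0.001 t 22.575 q6 -0.84
[-0.95113902 -0.65240752  3.75090597] [-0.166371    0.16298661  0.00110034]
[([286.7, 232.7], 0.75), ([277.0, 220.6], 0.51)] [[275.37704615 218.90791247]]
```

{"fn": "servo_tool", "kwargs": {"moves": [-1,0,0,-0.2,0,-1,0,0,-0.5,0,-1,0,0,-0.8,0,-1,0,0,-0.8,0]}}

```text
time_s: 23.18
ee_pos: [0.5214, 0.3548, 0.2629]
tcp_rot: [0.161, 0.987, 0.002, 0.003]
ft_force: [0.4, 0.6, -0.9]
width: 0.0101
gripper_force: 69.1
```

{"fn": "servo_tool", "kwargs": {"moves": [-1,0,0,-0.3,-0.1,-1,0,-0.3,-0.5,-0.2,-1,0,-0.6,-0.5,-0.2,-1,0,-0.6,-0.5,-0.2,-1,0,-0.6,-0.5,-0.2]}}

```text
time_s: 23.8
ee_pos: [0.4904, 0.2685, 0.3321]
tcp_rot: [0.058, 0.998, -0.0, -0.001]
ft_force: [1.0, 0.4, -1.6]
width: 0.0105
gripper_force: 69.4
```

Run:
```python
from h import *
w=np.radians(-6.3);ux=np.array([np.cos(w),np.sin(w),0])
s=r.sense();print(s["width"],s["gripper_force"])
pan=s["ee_pos"]-ux*.006-[0,0,.1285]
r.get_image("side")
print([proj("side",pan+[0,0,z])[0].round(1) for z in(0,.114)],[(t,[(d["point"],round(d["conf"],2)) for d in r.spot_point(t,"side")[:4]]) for t in("panel_1","crook_1")])
go(np.array([.5236,-.0946,.325])-ux*.012,83.7)
```

```text
0.01051020254743921 69.36904191970825
[array([241.1, 240.4]), array([211.1, 240. ])] [('panel_1', [([182.9, 280.5], 0.66), ([312.6, 238.0], 0.56), ([243.2, 244.4], 0.52)]), ('crook_1', [([211.2, 240.2], 0.63), ([160.8, 283.5], 0.62), ([286.1, 233.6], 0.48)])]
pos [0.4906 0.2691 0.3324] yang 83.5 shift/150: [-0.414 -2.384  0.049] turn -0.2deg = -0.004 t 23.95 q6 -1.17
```

{"fn": "servo_tool", "kwargs": {"moves": [-1,-0.1,-0.35,0,0,-1,-0.2,-0.7,0,0,-1,-0.2,-1,0,0,-1,-0.2,-1,0,0]}}

```text
time_s: 24.45
ee_pos: [0.5035, 0.114, 0.3328]
tcp_rot: [0.059, 0.998, -0.0, -0.0]
ft_force: [0.2, 0.3, -1.5]
width: 0.0099
gripper_force: 69.7
```

{"fn": "servo_tool", "kwargs": {"moves": [-1,-0.1,-0.35,0,0,-1,-0.2,-0.7,0,0,-1,-0.2,-1,0,0,-1,-0.2,-1,0,0,-1,-0.2,-1,0,0,-1,-0.2,-1,0,0]}}

```text
time_s: 25.2
ee_pos: [0.5161, -0.0349, 0.3332]
tcp_rot: [0.056, 0.998, 0.0, -0.0]
ft_force: [0.3, 0.6, -2.2]
width: 0.0103
gripper_force: 69.8
```

{"fn": "servo_tool", "kwargs": {"moves": [-1,-0.01,-0.2,0.05,0,-1,-0.01,-0.384,0.05,0,-1,-0.01,-0.384,0.05,0,-1,-0.01,-0.384,0.05,0]}}

```text
time_s: 25.7
ee_pos: [0.511, -0.0927, 0.3259]
tcp_rot: [0.057, 0.998, 0.0, 0.0]
ft_force: [0.3, 0.3, -1.0]
width: 0.01
gripper_force: 69.8
```

Run:
```python
from h import *
w=np.radians(-6.3);ux=np.array([np.cos(w),np.sin(w),0]);e=np.array([.5236,-.0946,0])
go(e-ux*.012+[0,0,.248],83.7);print(r.sense()["width"])
s=r.sense();pan=s["ee_pos"]-ux*.006-[0,0,.1285]
im=r.get_image("side");print(proj("side",[pan,pan+ux*.031+[0,0,.07],e+[0,0,.217]]).round(1))
cv2.imwrite("pics/c8.png",cv2.resize(im[130:200,240:320,::-1],None,fx=7,fy=7,interpolation=2))
```

```text
pos [ 0.511  -0.0927  0.3259] yang 83.5 shift/150: [-0.005 -0.004  0.519] turn -0.2deg = -0.004 t 25.7 q6 -1.87
0.009986650586047627
[[178.6 277.4]
 [159.7 270.3]
 [172.5 273. ]]
```

View pics/c8.png

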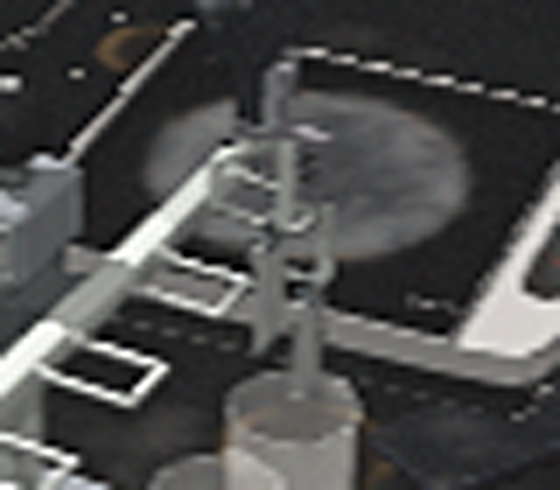

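{"fn": "servo_tool", "kwargs": {"moves": [-1,0,-0.004,0.1,0,-1,0,-0.004,0.2,0,-1,0,-0.004,0.26,0,-1,0,-0.004,0.32,0,-1,0,-0.004,0.38,0,-1,0,-0.004,0.43,0,-1,0,-0.004,0.47,0,-1,0,-0.004,0.515,0,-1,0,-0.004,0.515,0]}}

```text
time_s: 26.88
ee_pos: [0.5114, -0.0946, 0.2483]
tcp_rot: [0.057, 0.998, -0.0, 0.001]
ft_force: [1.6, -0.1, 0.1]
width: 0.0097
gripper_force: 70.1
```

{"fn": "servo_tool", "kwargs": {"moves": [-1,-0.03,0,0.02,0,-1,-0.06,0,0.045,0,-1,-0.09,0,0.075,0,-1,-0.115,0,0.1,0,-1,-0.115,0,0.105,0]}}

```text
time_s: 27.5
ee_pos: [0.5295, -0.0968, 0.2331]
tcp_rot: [0.057, 0.998, -0.0, 0.002]
ft_force: [6.3, -0.9, 2.3]
width: 0.0103
gripper_force: 70.3
```

Run:
```python
from h import *
s=r.sense();print(s["ft_force"],s["wrist_torque"],s["width"],s["ee_pos"])
w=np.radians(-6.3);ux=np.array([np.cos(w),np.sin(w),0]);e=np.array([.5236,-.0946,0])
pan=s["ee_pos"]-ux*.006-[0,0,.1285]
print("eye in panel:",(e-pan)@ux, .217-pan[2])
r.get_image("side");print([(d["point"],round(d["conf"],2)) for d in r.spot_point("crook_1","side")[:4]])
```

```text
[ 6.33182332 -0.87394618  2.25931361] [-0.14098292 -1.11416579 -0.08004226] 0.010266224377036547 [ 0.52954703 -0.0968256   0.23314634]
eye in panel: -0.00015534031839476814 0.11235365834995217
[([286.2, 235.3], 0.7), ([160.9, 281.9], 0.58), ([172.0, 271.2], 0.52)]
```

{"fn": "servo_tool", "kwargs": {"moves": [0,0,0,0,0,0,0,0,0,0,0,0,0,0,0,0.5,0,0,0,0,0.5,0,0,-0.3,0,1,0,0,-0.6,0,1,0,0,-1,0,1,0,0,-1,0,1,0,0,-1,0]}}

```text
time_s: 28.72
ee_pos: [0.5276, -0.0964, 0.3824]
tcp_rot: [0.057, 0.998, 0.0, -0.0]
ft_force: [0.4, 0.6, -0.3]
width: 0.0855
gripper_force: 0.0
```

{"fn": "servo_tool", "kwargs": {"moves": [1,0.2,0.5,0,0,1,0.4,1,0,0,1,0.4,1,0,0,1,0.4,1,0,0]}}

```text
time_s: 29.22
ee_pos: [0.484, 0.0617, 0.3811]
tcp_rot: [0.055, 0.998, 0.0, -0.001]
ft_force: [0.5, 0.1, -0.1]
width: 0.0851
gripper_force: 0.0
```

Run:
```python
from h import *
go([.4583,.3733,.135],71.5)
a=r.get_image("side")
cv2.imwrite("pics/c9.png",np.hstack([cv2.resize(a[130:210,240:320,::-1],(480,480),interpolation=2),cv2.resize(a[245:330,185:260,::-1],(300,480),interpolation=2)]))
for t in("crook_1","panel_1"):print([(d["point"],round(d["conf"],2)) for d in r.spot_point(t,"side")[:4]])
```

```text
pos [0.484  0.0617 0.3811] yang 83.6 shift/150: [0.396 2.045 1.642] turn 12.1deg = 0.202 t 29.225 q6 -1.58
[([285.4, 232.6], 0.8), ([161.5, 282.2], 0.59)]
[([183.5, 283.6], 0.74), ([314.9, 236.3], 0.5), ([200.1, 274.3], 0.47)]
```

View pics/c9.png

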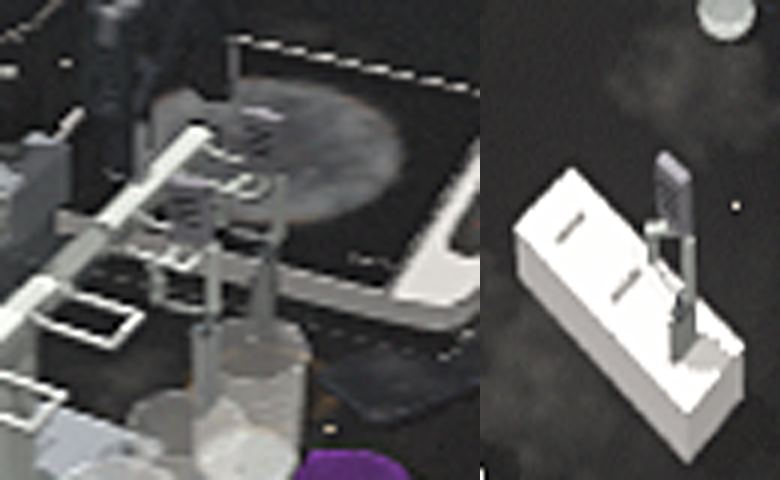

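Panels 1 and 2 hang on arms 1 and 2, at about (160,286) and (172,275). The rack is unmoved, with one panel left at (285,233).

{"fn": "servo_tool", "kwargs": {"moves": [1,0.2,0.5,0.2,0.1,1,0.35,1,0.5,0.2,1,0.35,1,0.5,0.2,1,0.35,1,0.5,0.2,1,0.35,1,0.5,0.2]}}

```text
time_s: 30.0
ee_pos: [0.4511, 0.2135, 0.3076]
tcp_rot: [0.162, 0.987, -0.0, -0.0]
ft_force: [0.2, -0.5, 0.6]
width: 0.0857
gripper_force: 0.0
```

Run:
```python
from h import *
go([.4583,.3733,.135],71.5)
r.get_image("side");print([(d["point"],round(d["conf"],2)) for d in r.spot_point("crook_1","side")[:4]])
```

```text
pos [0.4511 0.2135 0.3076] yang 71.4 shift/150: [0.294 1.026 1.15 ] turn -0.1deg = -0.002 t 30.0 q6 -1.04
[([285.6, 233.9], 0.76), ([161.6, 286.3], 0.59)]
```

{"fn": "servo_tool", "kwargs": {"moves": [1,0.15,0.4,0,0,1,0.294,0.8,0,0,1,0.294,1,0.1,0,1,0.294,1,0.4,0,1,0.294,1,0.6,0,1,0.294,1,0.6,0]}}

```text
time_s: 30.85
ee_pos: [0.456, 0.3689, 0.2156]
tcp_rot: [0.162, 0.987, -0.002, -0.002]
ft_force: [-0.5, -0.4, 0.5]
width: 0.0854
gripper_force: 0.0
```

{"fn": "servo_tool", "kwargs": {"moves": [1,0.01,0.026,0.25,0,1,0.01,0.026,0.56,0,1,0.01,0.026,0.56,0,1,0.01,0.026,0.56,0,-1,0.01,0.026,0.56,0,-1,0.01,0.026,0.56,0,-1,0.01,0.026,0.56,0,-1,0.01,0.026,0.56,0,-1,0.01,0.026,0.56,0,-1,0.01,0.026,0.56,0]}}

```text
time_s: 32.1
ee_pos: [0.4563, 0.3749, 0.1341]
tcp_rot: [0.161, 0.987, 0.0, 0.0]
ft_force: [-0.6, -0.7, 3.5]
width: 0.0096
gripper_force: 68.2
```

Run:
```python
from h import *
go([.4583,.3733,.135],71.5)
```

```text
pos [0.4563 0.3749 0.1341] yang 71.4 shift/150: [-0.016 -0.006 -0.006] turn -0.1deg = -0.001 t 32.1 q6 -0.76
```

{"fn": "servo_tool", "kwargs": {"moves": [-1,0,0,-0.2,0,-1,0,0,-0.5,0,-1,0,0,-0.8,0,-1,0,0,-0.8,0]}}

```text
time_s: 32.6
ee_pos: [0.4583, 0.3761, 0.2581]
tcp_rot: [0.161, 0.987, 0.002, 0.003]
ft_force: [1.2, 1.0, -2.2]
width: 0.0102
gripper_force: 68.9
```

{"fn": "servo_tool", "kwargs": {"moves": [-1,0,0,-0.3,-0.1,-1,0,-0.3,-0.5,-0.2,-1,0,-0.6,-0.5,-0.2,-1,0,-0.6,-0.5,-0.2,-1,0,-0.6,-0.5,-0.2]}}

```text
time_s: 33.22
ee_pos: [0.4274, 0.2896, 0.3277]
tcp_rot: [0.058, 0.998, -0.0, -0.001]
ft_force: [0.6, -0.4, -1.2]
width: 0.0101
gripper_force: 69.4
```

Run:
```python
from h import *
w=np.radians(-6.3);ux=np.array([np.cos(w),np.sin(w),0])
s=r.sense();print(s["width"],s["gripper_force"])
pan=s["ee_pos"]-ux*.0016-[0,0,.1241]
r.get_image("side")
print([proj("side",pan+[0,0,z])[0].round(1) for z in(0,.114)],[(t,[(d["point"],round(d["conf"],2)) for d in r.spot_point(t,"side")[:4]]) for t in("panel_1","crook_1")])
go(np.array([.5336,-.0052,.322])-ux*.016,83.7)
```

```text
0.010110561531398735 69.39176559448242
[array([251. , 255.8]), array([220.7, 256.2])] [('panel_1', [([184.8, 281.8], 0.75), ([201.9, 274.7], 0.67), ([252.4, 259.6], 0.56)]), ('crook_1', [([171.9, 272.7], 0.55), ([219.2, 256.2], 0.5), ([234.6, 257.3], 0.5), ([161.3, 281.8], 0.45)])]
pos [0.4276 0.2902 0.328 ] yang 83.5 shift/150: [-0.82  -1.876  0.04 ] turn -0.2deg = -0.004 t 33.375 q6 -1.09
```

{"fn": "servo_tool", "kwargs": {"moves": [-1,-0.2,-0.35,0,0,-1,-0.4,-0.7,0,0,-1,-0.4,-1,0,0,-1,-0.4,-1,0,0,-1,-0.4,-1,0,0]}}

```text
time_s: 34.0
ee_pos: [0.4702, 0.1343, 0.3286]
tcp_rot: [0.057, 0.998, 0.0, -0.0]
ft_force: [-0.5, -0.0, -0.6]
width: 0.01
gripper_force: 69.6
```

{"fn": "servo_tool", "kwargs": {"moves": [-1,-0.2,-0.35,0,0,-1,-0.42,-0.7,0.03,0,-1,-0.42,-0.876,0.03,0,-1,-0.42,-0.876,0.03,0,-1,-0.42,-0.876,0.03,0,-1,-0.42,-0.876,0.03,0]}}

```text
time_s: 34.75
ee_pos: [0.5176, -0.0024, 0.3244]
tcp_rot: [0.056, 0.998, 0.0, 0.0]
ft_force: [-0.4, 0.6, -0.7]
width: 0.0103
gripper_force: 69.8
```

Run:
```python
from h import *
w=np.radians(-6.3);ux=np.array([np.cos(w),np.sin(w),0]);e=np.array([.5336,-.0052,0])
go(e-ux*.016+[0,0,.244],83.7);print(r.sense()["width"])
s=r.sense();pan=s["ee_pos"]-ux*.0016-[0,0,.1241]
im=r.get_image("side");print(proj("side",[pan,pan+ux*.031+[0,0,.07],e+[0,0,.217]]).round(1))
cv2.imwrite("pics/c10.png",cv2.resize(im[140:210,230:310,::-1],None,fx=7,fy=7,interpolation=2))
```

```text
pos [ 0.5176 -0.0024  0.3244] yang 83.6 shift/150: [-0.002 -0.007  0.536] turn -0.1deg = -0.002 t 34.75 q6 -1.69
0.010258419395137271
[[190.7 265.1]
 [171.1 257.5]
 [185.  260.8]]
```

View pics/c10.png

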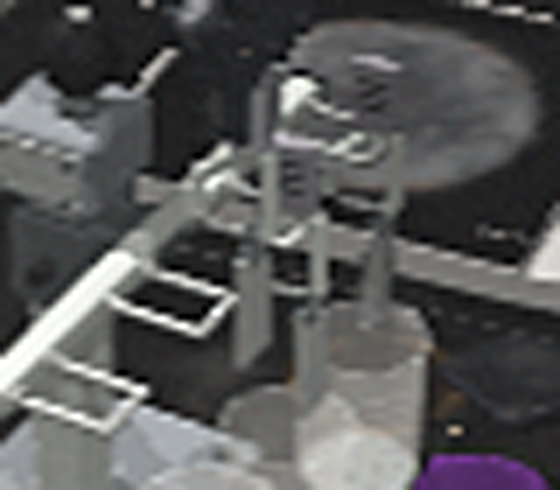

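{"fn": "servo_tool", "kwargs": {"moves": [-1,0,-0.007,0.1,0,-1,0,-0.007,0.2,0,-1,0,-0.007,0.26,0,-1,0,-0.007,0.32,0,-1,0,-0.007,0.38,0,-1,0,-0.007,0.43,0,-1,0,-0.007,0.48,0,-1,0,-0.007,0.53,0,-1,0,-0.007,0.53,0]}}

```text
time_s: 35.92
ee_pos: [0.5174, -0.0051, 0.244]
tcp_rot: [0.057, 0.998, 0.0, -0.0]
ft_force: [0.7, -1.3, -1.2]
width: 0.0102
gripper_force: 70.0
```

{"fn": "servo_tool", "kwargs": {"moves": [-1,-0.03,0,0.02,0,-1,-0.06,0,0.045,0,-1,-0.09,0,0.075,0,-1,-0.115,0,0.1,0,-1,-0.115,0,0.105,0]}}

```text
time_s: 36.55
ee_pos: [0.5353, -0.0072, 0.229]
tcp_rot: [0.057, 0.998, -0.0, 0.001]
ft_force: [3.1, -0.1, -0.4]
width: 0.0103
gripper_force: 69.9
```

Run:
```python
from h import *
s=r.sense();print(s["ft_force"],s["wrist_torque"],s["width"],s["ee_pos"])
w=np.radians(-6.3);ux=np.array([np.cos(w),np.sin(w),0]);e=np.array([.5336,-.0052,0])
pan=s["ee_pos"]-ux*.0016-[0,0,.1241]
print("eye in panel:",(e-pan)@ux, .217-pan[2])
```

```text
[ 3.06147749 -0.09649039 -0.44007757] [-0.06719635 -0.48992687  0.01956115] 0.010262954656651868 [ 0.53531553 -0.00722038  0.22898902]
eye in panel: -0.0003268717186723574 0.11211097553558579
```

{"fn": "servo_tool", "kwargs": {"moves": [0,0,0,0,0,0,0,0,0,0,0,0,0,0,0,0.5,0,0,0,0,0.5,0,0,-0.3,0,1,0,0,-0.6,0,1,0,0,-1,0,1,0,0,-1,0,1,0,0,-1,0]}}

```text
time_s: 37.67
ee_pos: [0.5343, -0.007, 0.3787]
tcp_rot: [0.057, 0.998, 0.0, -0.0]
ft_force: [0.1, -0.6, -1.6]
width: 0.0851
gripper_force: 0.0
```

Run:
```python
from h import *
go([.633,-.0625,.43],150)
r.get_image("side")
print([(t,[(d["point"],round(d["conf"],2)) for d in r.spot_point(t,"side")[:4]]) for t in("panel_1","crook_1","beaker_1")])
im=r.get_image("side");cv2.imwrite("pics/c11.png",cv2.resize(im[140:230,230:320,::-1],None,fx=6,fy=6,interpolation=2))
```

```text
pos [ 0.5343 -0.007   0.3787] yang 83.4 shift/150: [-0.696 -0.292 -0.342] turn -66.6deg = -1.110 t 37.675 q6 -1.69
[('panel_1', [([212.6, 263.8], 0.79), ([183.0, 281.3], 0.72), ([199.9, 275.6], 0.52)]), ('crook_1', [([161.1, 283.0], 0.76), ([172.4, 274.7], 0.72), ([182.7, 258.0], 0.58), ([161.8, 284.1], 0.15)]), ('beaker_1', [([217.3, 269.5], 0.91), ([236.0, 257.7], 0.88), ([195.8, 245.7], 0.75), ([231.4, 299.0], 0.72)])]
```

View pics/c11.png

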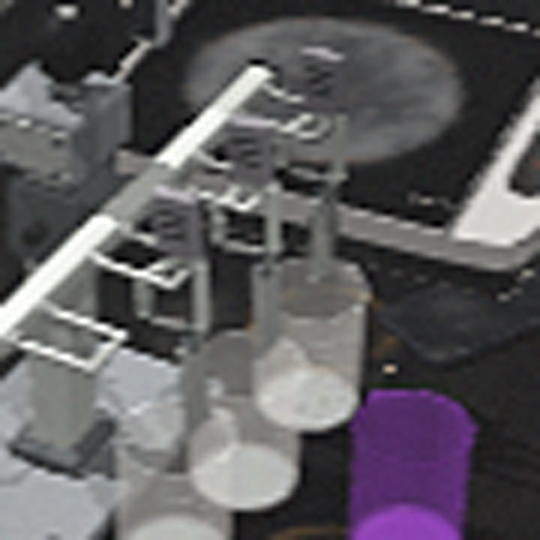

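Run:
```python
from h import *
w=np.radians(-6.3);Rl=np.array([[np.cos(w),-np.sin(w)],[np.sin(w),np.cos(w)]])
E=np.array([[.5137,-.1841],[.5236,-.0946],[.5336,-.0052]])
im=r.get_image("top");S=[d["mask"] for d in r.silhouettes("beaker_1","top") if d["conf"]>.3]
bt=[d["point"] for d in r.spot_point("beaker_1","top") if d["conf"]>.4]
for p in bt+[[197.5,312.4],[189.6,287.6],[193.1,258.7]]:
    b=onz("top",p,0)[:2];k=np.argmin(np.linalg.norm(E-b,axis=1));print("top",k+1,((b-E[k])@Rl).round(4))
for p in([217.3,269.5],[236,257.7],[206.3,281.3],[217.8,270.8],[221.9,271.1],[232.7,257.8],[205.8,284.9]):
    b=onz("side",p,.0)[:2];k=np.argmin(np.linalg.norm(E-b,axis=1));print("side",k+1,((b-E[k])@Rl).round(4))
# disc centres seen in first top picture (clear discs, crop pixels/2.5)
for a,b in((562,252),(490,247),(421,242)):
    for z in(0,.094):
        q=onz("top",[90+b/2.5,90+a/2.5],z)[:2];k=np.argmin(np.linalg.norm(E-q,axis=1));print("t1",z,k+1,((q-E[k])@Rl).round(4))
```

```text
top 3 [-0.0113 -0.0018]
top 1 [-0.0025  0.0047]
top 2 [-0.1046  0.0102]
top 2 [ 0.0026 -0.0022]
top 1 [-0.0115  0.0068]
top 2 [ 0.0058 -0.0019]
top 3 [-0.015  -0.0006]
side 2 [ 0.0119 -0.0087]
side 3 [-0.002  0.019]
side 1 [ 0.0039 -0.0035]
side 2 [ 0.0061 -0.0086]
side 2 [-0.0065  0.0127]
side 3 [0.0067 0.0028]
side 1 [-0.007  -0.0137]
t1 0 1 [0.0108 0.001 ]
t1 0.094 1 [-0.0013  0.0131]
t1 0 2 [0.0079 0.0035]
t1 0.094 2 [-0.0041  0.0089]
t1 0 3 [0.0052 0.0025]
t1 0.094 3 [-0.0065  0.0016]
```

All three panels hang, with the crooks at (161,283), (172,275) and (183,258). The beakers are centred under their arms to about 1 cm. Now I'll wind the lift down.

{"fn": "servo_tool", "kwargs": {"moves": [1,0,0,-0.15,-0.15,1,-0.35,-0.15,-0.15,-0.3,1,-0.696,-0.292,-0.15,-0.45,1,-0.696,-0.292,-0.15,-0.6,1,-0.696,-0.292,-0.15,-0.69,1,-0.696,-0.292,-0.15,-0.69,1,-0.696,-0.292,-0.15,-0.69], "force": 80}}

```text
time_s: 38.95
ee_pos: [0.6331, -0.0625, 0.4016]
tcp_rot: [-0.298, 0.954, -0.0, 0.0]
ft_force: [0.1, 0.3, -0.1]
width: 0.0854
gripper_force: 0.0
```

Run:
```python
from h import *
go([.634,-.061,.286],125)
```

```text
pos [ 0.6331 -0.0625  0.4016] yang 124.7 shift/150: [-0.01   0.005  0.771] turn -0.3deg = -0.005 t 38.95 q6 -2.46
```

{"fn": "servo_tool", "kwargs": {"moves": [1,-0.01,0.005,0.35,0,1,-0.01,0.005,0.77,0,1,-0.01,0.005,0.77,0,1,-0.01,0.005,0.77,0,-1,-0.01,0.005,0.77,0,-1,-0.01,0.005,0.77,0,-1,-0.01,0.005,0.77,0,-1,-0.01,0.005,0.77,0,-1,-0.01,0.005,0.77,0,-1,-0.01,0.005,0.77,0]}}

```text
time_s: 40.2
ee_pos: [0.6337, -0.0595, 0.2889]
tcp_rot: [-0.3, 0.954, 0.001, 0.001]
ft_force: [-6.8, 5.8, 9.6]
width: 0.0411
gripper_force: 79.4
```

{"fn": "servo_tool", "kwargs": {"moves": [-1,0,0,0,0.1,-1,0,0,0,0.2,-1,0,0,0,0.3,-1,0,0,0,0.4,-1,0,0,0,0.5,-1,0,0,0,0.6,-1,0,0,0,0.68,-1,0,0,0,0.68]}}

```text
time_s: 41.2
ee_pos: [0.634, -0.0604, 0.289]
tcp_rot: [0.053, 0.999, 0.0, 0.001]
ft_force: [-6.1, 3.3, 8.8]
width: 0.0416
gripper_force: 79.4
```

Run:
```python
from h import *
s=r.sense();print(s["wrist_torque"],s["ft_force"]);go([.634,-.061,.286],80)
print(spot("eye_1","side"),spot("crook_1","side"))
E_=np.array([[.5137,-.1841,.217],[.5236,-.0946,.217],[.5336,-.0052,.217],[.5435,.0842,.217]])
for c in(0,.0156):print(c,proj("side",E_-[0,0,c]).round(1).tolist())
```

```text
[ 0.81236741  0.84711925 -0.452378  ] [-6.11515847  3.33551305  8.81942705]
pos [ 0.634  -0.0604  0.289 ] yang 84.0 shift/150: [-0.001 -0.004  0.02 ] turn 4.0deg = 0.066 t 41.2 q6 -1.75
[([199.2, 245.4], 0.76), ([178.2, 271.6], 0.68), ([161.6, 283.5], 0.61), ([189.4, 262.5], 0.58)] [([187.1, 261.5], 0.65), ([163.0, 284.8], 0.62), ([175.6, 273.1], 0.48)]
0 [[160.9, 284.3], [172.5, 273.0], [185.0, 260.8], [198.6, 247.5]]
0.0156 [[164.4, 284.1], [176.1, 272.9], [188.7, 260.7], [202.4, 247.5]]
```

{"fn": "servo_tool", "kwargs": {"moves": [-1,0,0,0,0.1,-1,0,0,0,0.2,-1,0,0,0,0.3,-1,0,0,0,0.4,-1,0,0,0,0.5,-1,0,0,0,0.6,-1,0,0,0,0.68,-1,0,0,0,0.68]}}

```text
time_s: 42.4
ee_pos: [0.6336, -0.0612, 0.2889]
tcp_rot: [0.398, 0.918, -0.0, 0.0]
ft_force: [-8.4, 0.7, 9.7]
width: 0.0412
gripper_force: 79.5
```

{"fn": "servo_tool", "kwargs": {"moves": [1,0,0,0,0,1,0,0,0,0,1,0,0,0,0,1,0,0,0,0,1,0,0,0,-0.17,1,0,0,0,-0.34,1,0,0,0,-0.51,1,0,0,0,-0.68,1,0,0,0,-0.68]}}

```text
time_s: 43.52
ee_pos: [0.634, -0.0611, 0.2859]
tcp_rot: [0.053, 0.999, 0.0, -0.0]
ft_force: [-0.9, -1.0, -0.2]
width: 0.0855
gripper_force: 0.0
```

{"fn": "servo_tool", "kwargs": {"moves": [1,0,0,0,-0.17,1,0,0,0,-0.34,1,0,0,0,-0.51,1,0,0,0,-0.68,1,0,0,0,-0.68,1,0,0,0,-0.68]}}

```text
time_s: 44.28
ee_pos: [0.634, -0.0611, 0.286]
tcp_rot: [-0.297, 0.955, 0.0, -0.0]
ft_force: [-0.4, -0.5, 0.7]
width: 0.0854
gripper_force: 0.0
```

Run:
```python
from h import *
go([.634,-.061,.286],125)
print(spot("eye_1","side"),[spot("crook_1","side")],spot("beaker_1","side"))
E_=np.array([[.5137,-.1841,.217],[.5236,-.0946,.217],[.5336,-.0052,.217],[.5435,.0842,.217]])
for c in(.0312,):print(c,proj("side",E_-[0,0,c]).round(1).tolist())
im=r.get_image("side");cv2.imwrite("pics/c12.png",cv2.resize(im[140:230,230:320,::-1],None,fx=6,fy=6,interpolation=2))
```

```text
pos [ 0.634  -0.0611  0.286 ] yang 124.5 shift/150: [-0.  0.  0.] turn -0.5deg = -0.008 t 44.275 q6 -2.46
[([192.9, 261.7], 0.79), ([168.7, 284.9], 0.71), ([181.8, 271.2], 0.61), ([178.9, 271.2], 0.59)] [[([167.6, 284.2], 0.75), ([193.4, 260.4], 0.72), ([179.0, 274.4], 0.69)]] [([235.4, 257.5], 0.94), ([202.9, 284.5], 0.78), ([218.2, 270.0], 0.78), ([231.9, 298.0], 0.56)]
0.0312 [[167.9, 283.9], [179.7, 272.7], [192.4, 260.6], [206.1, 247.5]]
```

View pics/c12.png

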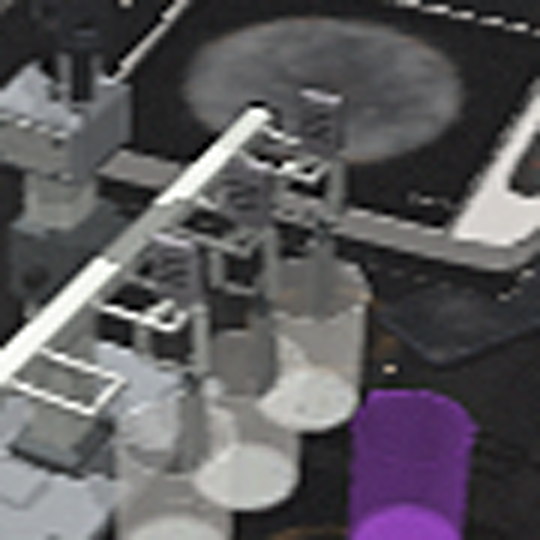

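The lift is halfway down (about 31 mm), with the plates entering their own beakers. Second grasp, then the regrip for the third.

{"fn": "servo_tool", "kwargs": {"moves": [-1,0,0,0,0,-1,0,0,0,0,-1,0,0,0,0,-1,0,0,0,0,-1,0,0,0,0,-1,0,0,0,0]}}

```text
time_s: 45.38
ee_pos: [0.6331, -0.0597, 0.2868]
tcp_rot: [-0.299, 0.954, 0.001, -0.001]
ft_force: [-5.2, 3.8, 6.4]
width: 0.0415
gripper_force: 79.9
```

{"fn": "servo_tool", "kwargs": {"moves": [-1,0,0,0,0.1,-1,0,0,0,0.2,-1,0,0,0,0.3,-1,0,0,0,0.4,-1,0,0,0,0.5,-1,0,0,0,0.6,-1,0,0,0,0.68,-1,0,0,0,0.68]}}

```text
time_s: 46.38
ee_pos: [0.6333, -0.0602, 0.2868]
tcp_rot: [0.053, 0.999, 0.001, -0.001]
ft_force: [-5.7, 2.7, 4.8]
width: 0.0413
gripper_force: 79.9
```

{"fn": "servo_tool", "kwargs": {"moves": [-1,0,0,0,0.1,-1,0,0,0,0.2,-1,0,0,0,0.3,-1,0,0,0,0.4,-1,0,0,0,0.5,-1,0,0,0,0.6,-1,0,0,0,0.68,-1,0,0,0,0.68]}}

```text
time_s: 47.38
ee_pos: [0.6331, -0.0607, 0.2868]
tcp_rot: [0.398, 0.918, 0.0, -0.001]
ft_force: [-6.9, 0.9, 5.0]
width: 0.0408
gripper_force: 80.0
```

{"fn": "servo_tool", "kwargs": {"moves": [1,0,0,0,0,1,0,0,0,0,1,0,0,0,0,1,0,0,0,0,1,0,0,0,-0.17,1,0,0,0,-0.34,1,0,0,0,-0.51,1,0,0,0,-0.68,1,0,0,0,-0.68]}}

```text
time_s: 48.5
ee_pos: [0.6341, -0.0611, 0.286]
tcp_rot: [0.053, 0.999, 0.0, -0.0]
ft_force: [0.2, 0.3, -0.7]
width: 0.0858
gripper_force: 0.0
```

Run:
```python
from h import *
go([.634,-.061,.286],90)
print(spot("eye_1","side"),[spot("crook_1","side")],spot("beaker_1","side"))
E_=np.array([[.5137,-.1841,.217],[.5236,-.0946,.217],[.5336,-.0052,.217],[.5435,.0842,.217]])
for c in(.0624,.07):print(c,proj("side",E_-[0,0,c]).round(1).tolist())
```

```text
pos [ 0.6341 -0.0611  0.286 ] yang 83.9 shift/150: [ 0.  0. -0.] turn -6.1deg = -0.101 t 48.5 q6 -1.75
[([173.5, 282.3], 0.73), ([189.6, 271.0], 0.7), ([211.7, 245.2], 0.57), ([197.9, 263.0], 0.56)] [[([198.2, 261.2], 0.73), ([173.8, 281.6], 0.73), ([187.6, 274.2], 0.48), ([246.7, 244.6], 0.39)]] [([237.2, 259.9], 0.92), ([219.4, 272.0], 0.7), ([203.2, 282.8], 0.62), ([231.5, 297.2], 0.56)]
0.0624 [[174.8, 283.6], [186.7, 272.5], [199.6, 260.5], [213.4, 247.5]]
0.07 [[176.5, 283.5], [188.4, 272.4], [201.3, 260.4], [215.2, 247.5]]
```

Third grasp: 30° more to the bottom stop, then release and rise.

{"fn": "servo_tool", "kwargs": {"moves": [-1,0,0,0,0,-1,0,0,0,0,-1,0,0,0,0,-1,0,0,0,0,-1,0,0,0,0,-1,0,0,0,0]}}

```text
time_s: 49.55
ee_pos: [0.6341, -0.0604, 0.2866]
tcp_rot: [0.052, 0.999, 0.0, 0.0]
ft_force: [-1.5, 4.6, 5.0]
width: 0.0409
gripper_force: 80.4
```

{"fn": "servo_tool", "kwargs": {"moves": [-1,0,0,0,0.08,-1,0,0,0,0.16,-1,0,0,0,0.24,-1,0,0,0,0.32,-1,0,0,0,0.4,-1,0,0,0,0.46,-1,0,0,0,0.46]}}

```text
time_s: 50.42
ee_pos: [0.6339, -0.0611, 0.2861]
tcp_rot: [0.289, 0.957, 0.0, -0.0]
ft_force: [-1.9, 2.7, 4.0]
width: 0.0415
gripper_force: 83.7
```

Run:
```python
from h import *
s=r.sense();print(s["wrist_torque"],s["ft_force"])
print(spot("eye_1","side"),[spot("crook_1","side")],spot("beaker_1","side"))
```

```text
[ 0.84060561  0.1799513  -0.59099874] [-1.90373297  2.7046162   3.95021835]
[([190.5, 274.0], 0.79), ([214.6, 245.9], 0.61), ([201.0, 260.6], 0.56), ([176.3, 285.0], 0.55)] [[([174.7, 281.3], 0.64), ([201.4, 261.5], 0.58)]] [([218.7, 271.6], 0.88), ([233.4, 259.1], 0.81), ([203.6, 283.0], 0.71), ([230.9, 297.1], 0.69)]
```

{"fn": "servo_tool", "kwargs": {"moves": [1,0,0,0,0,1,0,0,0,0,1,0,0,0,0,1,0,0,0,0,1,0,0,-0.4,0,1,0,0,-0.8,0,1,0,0,-1,0,1,0,0,-1,0,1,0,0,-1,0,1,0,0,-1,0]}}

```text
time_s: 51.98
ee_pos: [0.6335, -0.061, 0.4336]
tcp_rot: [0.289, 0.957, -0.0, -0.002]
ft_force: [0.4, 0.4, -0.2]
width: 0.0855
gripper_force: 0.0
```

{"fn": "servo_tool", "kwargs": {"moves": [1,0,0,0,0,1,0,0,0,0,1,0,0,0,0,1,0,0,0,0,1,0,0,0,0,1,0,0,0,0,1,0,0,0,0,1,0,0,0,0]}}

```text
time_s: 52.98
ee_pos: [0.634, -0.0611, 0.436]
tcp_rot: [0.289, 0.957, 0.0, 0.0]
ft_force: [-0.5, 0.6, -0.8]
width: 0.0853
gripper_force: 0.0
```

Run:
```python
from h import *
for t in("eye_1","crook_1","panel_1","beaker_1"):print(t,spot(t,"side"))
for t in("eye_1","crook_1","beaker_1"):print(t,"top",spot(t,"top"))
E_=np.array([[.5137,-.1841,.147],[.5236,-.0946,.147],[.5336,-.0052,.147],[.5435,.0842,.147]])
for n in("side","top"):print(proj(n,E_).round(1).tolist(),proj(n,E_-[0,0,.114]).round(1).tolist())
```

```text
eye_1 [([213.1, 246.8], 0.98), ([201.6, 263.6], 0.82), ([193.2, 272.1], 0.81), ([177.4, 281.7], 0.59)]
crook_1 [([200.7, 259.0], 0.75), ([187.8, 272.4], 0.73), ([174.9, 281.5], 0.42)]
panel_1 [([215.2, 277.3], 0.72), ([195.7, 281.8], 0.58), ([224.4, 263.6], 0.54)]
beaker_1 [([234.0, 258.5], 0.85), ([207.3, 284.3], 0.78), ([228.1, 295.3], 0.75), ([219.1, 268.8], 0.5)]
eye_1 top [([188.9, 321.2], 0.97), ([174.4, 228.0], 0.86), ([159.6, 274.3], 0.42)]
crook_1 top [([195.1, 313.9], 0.62), ([188.8, 322.2], 0.45)]
beaker_1 top [([197.6, 314.2], 0.87)]
[[176.5, 283.5], [188.4, 272.4], [201.3, 260.4], [215.2, 247.5]] [[200.5, 282.1], [212.8, 271.4], [226.1, 259.9], [240.3, 247.5]]
[[188.7, 322.0], [185.5, 290.5], [182.3, 259.2], [179.1, 228.0]] [[193.0, 316.3], [190.1, 287.6], [187.2, 259.0], [184.3, 230.6]]
```

All crooks, arms, panels and beakers read where they should be with the lift down, so I'm handing in.

```bash
python3 -c "
from plant import r
print(r.close_job())"
```

```text
the job is handed in; nothing more can be done
None
```

I wound the lift right up, hung all three panels on arms 1–3 over their own beakers, wound it right down to the bottom stop, and handed the job in; the hand-in returned no verdict, and I couldn't see the gates directly, though the last camera readings put the hooks on their bars and the panels in standing beakers.

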